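# Turn the slide carrier round for its second scan

### The job

The blue-labelled slide has been scanned; now set up and run the pass for the yellow-labelled one. With the carriage still drawn out, lift the red-finned clip and turn it aside, then, keeping the carrier level, turn it half round and seat it snugly in the corner of the bent bracket so that the yellow slide lies along the bracket's long leg, and bring the clip back down on it. Then run the carriage all the way in under the lens, without hitting the lens stand or disturbing the other things on the bench.

Things in the scene. Friction and masses are not known exactly. Their poses are not given: they have to be found in the camera images.
- corner (a point): Inner corner of the bent steel bracket, on the carriage's black deck (38 mm above the table); moves with the carriage. x points across the carriage, away from the robot; y along the travel, away from the lens. Bracket legs are 8 mm high: the long leg (100 mm) runs toward -y, inner face at x = 0; the end leg (62 mm) toward -x, inner face at y = 0. The other two sides are open.
- carrier: Aluminium slide carrier, 70 (x) x 96 (y) x 12 mm, 0.2 kg. Origin: centre of underside. A grip rib stands on its middle, 10 (x) x 44 (y) mm, from 12 to 36 mm up: hold it there. Two glass slides lie beside the rib: blue label on the +x side, yellow on -x. It starts seated, axes as the corner's, blue at the long leg. Seated either way round, its origin is at x -35, y -48 mm from the corner.
- yellow_slide (a point): Centre of the top of the yellow-labelled slide, 18.5 mm to the -x side of the carrier's middle, 13 mm above its underside.
- clip (a joint): Turning of the clip about its upright post, rad: 0 with its bar pointing over the carrier (the corner's -y), up to 1.45 turned aside, anticlockwise seen from above, the bar then toward the corner's +x. It stays at the angle where it is left.
- clip_lift (a joint): Lift of the clip on its post, m, 0 to 0.014. A spring pulls it down, 3 N at 0 and 6 N at 12 mm. At 0 the bar's underside is 9 mm above the deck; resting on the carrier it reads 0.003. It has to be raised well over 3 mm to swing over the carrier's edge.
- clip_grip (a point): Middle of the clip's red grip fin, on the post's axis (x -35, y +31 mm from the corner), 28 mm above the deck at lift 0. The fin is 10 mm thick, 30 mm long along the bar, 24 mm high. The steel bar is 13 mm wide and reaches 47 mm from the axis, over the bracket's end leg and 16 mm onto the carrier's end. The point turns and lifts with the clip, its -y along the bar.
- carriage (a joint): Travel of the carriage, m: 0 fully drawn out (loading end, a solid stop), 0.19 fully in under the lens (solid stop), moving toward the corner's -y. It slides with 2 N of friction and stays where it is left.
- knob_grip (a point): Middle of the carriage's black drive knob, an upright cylinder 24 mm in diameter and 26 mm high (top 13 mm above this point, 46 mm above the deck), at the near corner of the carriage farthest from the lens.
- stand: The imaging stand: off-white base 210 x 460 mm, 18 mm high, that carries the rails and the carriage. Origin: centre of its underside on the table; x and y as those of the corner. It is fixed.
- head: The lens stand, fixed on the base; same origin and axes as the base. Steel column at x 155, y -80 mm, 330 mm high; black lens tube, 62 mm in diameter, over x 28, y -80 mm, from 145 mm up; objective below it, 38 mm in diameter, its tip 100 mm above the table; camera on top to 340 mm.
- slide_box: Bystander: blue plastic slide box, 87 x 102 x 34 mm. Origin: centre of underside.
- oil_bottle: Bystander: amber dropper bottle, 38 mm in diameter, 75 mm high.
- stain_jar: Bystander: pale square staining jar with green lid, 64 x 64 x 100 mm.
- dish: Bystander: round covered glass dish, 94 mm in diameter, 17 mm high.
- tissue_box: Bystander: pale blue box of lens tissues, 120 x 85 x 50 mm.
- forceps: Bystander: steel forceps lying flat, 125 mm long, 8 mm high.
- marker: Bystander: white marker with black cap, 140 mm long, 12 mm thick.
Things that resemble listed ones, but are neither listed nor needed, are in the scene too. Leave any orange look-alike of the carrier alone.

How it is judged:
By the outcome, as a careful person would: the job done as asked, in the order asked, and still so for the second after the job is handed in, with the robot touching nothing.
It also fails if it takes over 70 s, if anything falls off the work surface, if the arm or the gripper's body presses on something with over 40 N, if the wrist force passes 120 N, or if a joint passes its speed limit or range.

### The arm

A 6-joint arm with a two-finger parallel gripper is mounted at the origin on the work surface. World frame = base frame: x ahead of the robot, y to its left, z up, the work surface at z = 0. Lengths are in m, angles in degrees, forces in N, time in s.
With the tool pointing down it reaches from about 0.325 to 0.9 m from the base axis. Payload 3.5 kg.
Tool frame: the origin (TCP) lies at the very end of the fingers, on their centre line; the grasp point (between the pads) lies 19 mm behind it; y points along the fingers, x is the direction in which the jaws open and shut, and the axes are right-handed (so a half turn about y gives the same grasp; the last joint's range is limited). The gripper opens to 85 mm and grips with 20 to 120 N. Pads are 22 mm wide; open, the fingers measure 114 mm over their backs; the gripper's body (76 mm by 85 mm) begins 54 mm behind the grasp point. The pads swing forward as they close: fully open they stand 13 mm farther back than shut.
Start: joints at [-80.695, 15.837, -1.513, 72.651, 0, 84.076], TCP at [0.164, -0.603, 0.231] pointing down, gripper open.
Joint ranges: [-178.77, 178.77], [-48.84, 107.48], [-61.69, 71.31], [-111.58, 123.2], [-90, 87.43], [-180, 180]. Speed limits (degrees/s): [147.25, 147.25, 180, 180, 180, 180].

### API

Orientations are given as [roll, pitch, yaw] about the fixed x, y, z axes, in that order (R = Rz(yaw) Ry(pitch) Rx(roll)).
In Python, from cell import observe, read_camera, finish_job gives the robot as it stands.
- The arm moves only by the tool step_arm, never from a script. Its argument "targets" is text: rows parted by semicolons, each of 7 numbers parted by spaces: the closure, from -1 (fully open) to 1 (shut), then the shift along the tool's x, y, z in mm, then the turn, a rotation vector about the tool's x, y, z in degrees. In form: gripper tx ty tz wx wy wz; .... A call has 1 to 12 rows; each row shifts and turns the commanded pose from where the row before left it, along the tool's axes as they then stand; what a row does not reach is not made up. A row lasts 1/12 s, in which the tool goes at most 41.7 mm and 7.16 degrees, less where a joint would pass 70% of its speed; a pose out of reach is approached as far as the arm can. A call is refused whole if a number of a shift passes 41.7 or a number of a turn 7.16, either way. A call with a gripper value outside its range is refused whole. The fingers move at their own pace and stop on an object; "force" is the grip in N (left out, the last holds). Time passes only in rows, so rows that do not move let the fingers close. It gives the time, the measured TCP pose, the force and the opening at its end, in the units of the state.
- observe(): the state, without advancing time (a new reading comes with each control period).
- read_camera(name): name is "side" or "top"; returns a dict with "color" (480x640x3 uint8, blue, green, red), "vertical_fov" (degrees; the focal length in pixels is half the picture's height over the tangent of half this angle, whatever the lens; pixels are square), "cx", "cy" (the principal point, pixels), "eye" and "attitude" of the camera in the world. Camera axes: x right, y up, looking along -z (the intrinsics and any distortion apply to the point x, -y, -z); pixel columns grow to the right and rows downward; lengths in m; the calibration is good to about 2 mm. A picture is of the moment at which its call begins. There is no depth.
- finish_job(): hands the job in, once; it reports no verdict.
The state is a dict: "time_s": time; "joint_positions": joint angles; "qd": joint speeds; "effort": joint torques, N m; "ee_pos": TCP position; "eef_rot": TCP orientation; "wrist_force": force on the tool from outside, world axes, zero at the start; "moment": the same for the moment, N m; "gripper_width": finger opening in m.
Only numpy, scipy, OpenCV 4.12 (cv2) and the standard library are available. Lean on these libraries where they do the work, as an engineer would, in place of code of your own. Each camera call takes 0.05 s, during which the arm holds its last target.

## Working session

There is one attempt and no reset: what is moved stays moved. The work goes in short steps, Python scripts to look and compute and a tool call to move; the robot and the scene stay as the last step left them, time stands still between calls to the robot, and variables do not carry over. Pictures are saved under pics/ and viewed, and the job is handed in when it is done.

Besides the shell and the picture viewer there is one more tool, called in YAML: its name, and indented under it one key for each argument. step_arm: Moves the arm, as the interface text tells. Its arguments: {"type":"object","properties":{"targets":{"type":"string"},"force":{"type":"number"}},"required":["targets"]}

```bash
ls; mkdir -p pics; python3 - <<'E'
from cell import observe, read_camera
import cv2
print(observe())
for n in ("side","top"):
    d=read_camera(n); cv2.imwrite(f"pics/{n}0.png",d["color"]); print({k:v for k,v in d.items() if k!="color"})
E
```

```text
pics
{'time_s': 0.0, 'joint_positions': array([-8.06974968e+01,  1.58794009e+01, -1.59845383e+00,  7.26514608e+01,
        6.79116531e-04,  8.40753120e+01]), 'qd': array([-0.04340441,  0.10141377,  0.05032126, -0.13616314, -0.01900187,
        0.06151698]), 'effort': array([ 4.82319811e-04, -4.45508695e+01,  2.95200545e+01,  1.62933196e-02,
       -1.11124248e-04, -6.90919791e-06]), 'ee_pos': array([ 0.1640169 , -0.60227807,  0.2301423 ]), 'eef_rot': array([-89.98597639,   0.12855467, -74.77279386]), 'wrist_force': array([ 0.03931055,  0.50894447, -0.75629957]), 'moment': array([ 0.02522816, -0.04034045,  0.03741323]), 'gripper_width': 0.08547492121974777}
{'vertical_fov': 51.83219958410047, 'cx': 324.63758591859704, 'cy': 241.83093201851398, 'eye': array([0.15763113, 0.57561863, 0.75347813]), 'attitude': array([  44.77474   ,    0.84260288, -146.47190161])}
{'vertical_fov': 44.75255677989537, 'cx': 316.5181738904737, 'cy': 239.68446811549592, 'eye': array([0.41908291, 0.01444435, 1.47560099]), 'attitude': array([ 5.31091213e+00, -2.98013209e-02, -8.90696761e+01])}
```

View pics/side0.png

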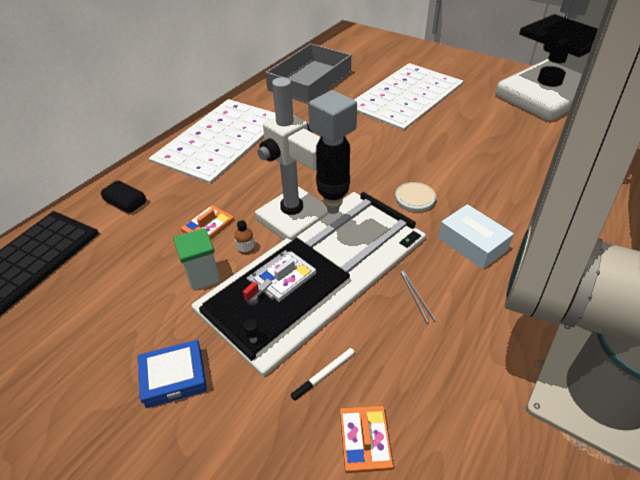

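View pics/top0.png

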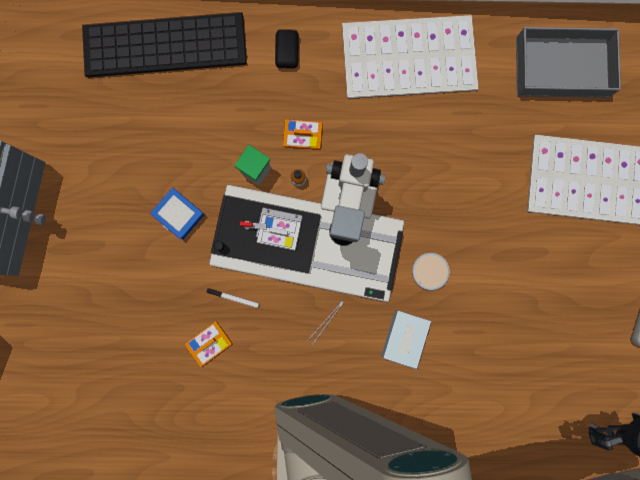

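```bash
cat > h.py <<'E'
import numpy as np, cv2
from scipy.spatial.transform import Rotation as Ro
from cell import observe, read_camera
def cam(d):
    f=240/np.tan(np.radians(d["vertical_fov"])/2)
    return f,d["cx"],d["cy"],np.array(d["eye"]),Ro.from_euler("xyz",d["attitude"],degrees=True).as_matrix()
def ray(d,u,v):
    f,cx,cy,e,R=cam(d); return e,R@np.array([(u-cx)/f,-(v-cy)/f,-1.])
def plane(d,u,v,z):
    e,r=ray(d,u,v); return e+r*(z-e[2])/r[2]
def proj(d,p):
    f,cx,cy,e,R=cam(d); q=R.T@(np.array(p)-e); return np.array([cx+f*q[0]/-q[2],cy-f*q[1]/-q[2]])
def crop(d,x0,y0,x1,y1,s,name,pts=()):
    im=cv2.resize(d["color"][y0:y1,x0:x1],None,fx=s,fy=s,interpolation=cv2.INTER_CUBIC)
    for p in pts: cv2.circle(im,(int((p[0]-x0+.5)*s),int((p[1]-y0+.5)*s)),3,(0,255,0),1)
    cv2.imwrite(name,im)
E
python3 - <<'E'
from h import *
d=read_camera("top"); crop(d,200,170,360,290,5,"pics/t1.png")
d=read_camera("side"); crop(d,190,180,350,300,5,"pics/s1.png")
E
```

```text
(no output)
```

View pics/t1.png

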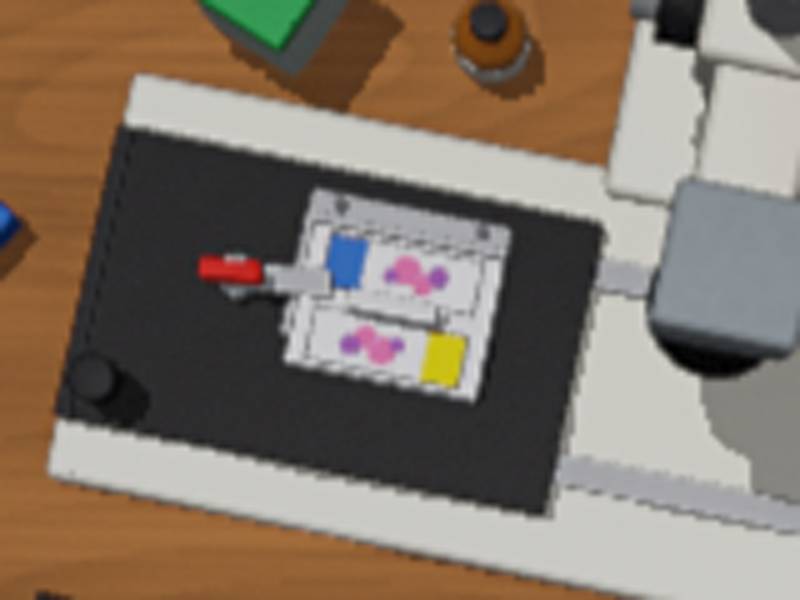

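View pics/s1.png

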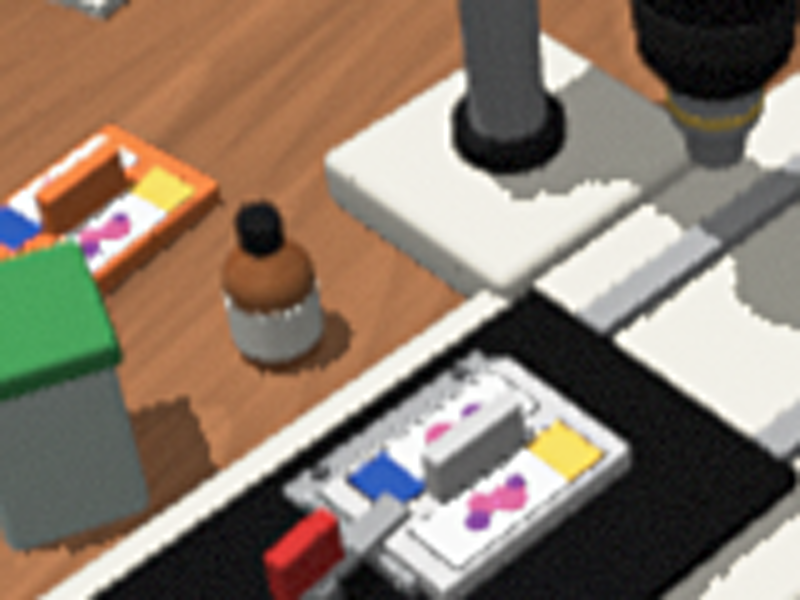

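```bash
python3 - <<'E'
from h import *
d=read_camera("top")
crop(d,235,200,315,260,10,"pics/t2.png")
im=d["color"];hsv=cv2.cvtColor(im,cv2.COLOR_BGR2HSV)
w=((hsv[...,1]<40)&(hsv[...,2]>190)).astype(np.uint8)
def fitline(pts,z):
    P=np.array([plane(d,u,v,z)[:2] for u,v in pts]);vx,vy,x,y=cv2.fitLine(P.astype(np.float32),cv2.DIST_HUBER,0,1e-4,1e-4).ravel();return (x,y),np.degrees(np.arctan2(vy,vx))
# lower edge of base: for columns, last white row
pts=[]
for u in range(222,355,2):
    r=np.where(w[200:310,u])[0]
    if len(r): pts.append((u,200+r[-1]+.5))
print("near edge",fitline(pts,.018))
pts=[]
for u in range(232,300,2):
    r=np.where(w[170:230,u])[0]
    if len(r): pts.append((u,170+r[0]-.5))
print("far edge",fitline(pts,.018))
pts=[]
for v in range(195,262,2):
    r=np.where(w[v,200:320])[0]
    if len(r): pts.append((200+r[0]-.5,v))
print("left",fitline(pts,.018), pts[:3],pts[-3:])
# deck
k=(hsv[...,2]<70).astype(np.uint8)
n,l,s,c=cv2.connectedComponentsWithStats(k)
i=l[260,280] or l[255,290]; print(s[i])
def m(lo,hi,x0,y0,x1,y1,z,name):
    a=cv2.inRange(hsv,lo,hi);b=np.zeros_like(a);b[y0:y1,x0:x1]=a[y0:y1,x0:x1]
    cs,_=cv2.findContours(b,0,2);q=max(cs,key=cv2.contourArea);r=cv2.minAreaRect(q)
    M=cv2.moments(b,True);u,v=M["m10"]/M["m00"],M["m01"]/M["m00"]
    print(name,(u,v),plane(d,u,v,z),r)
m((0,150,100),(8,255,255),230,210,260,240,.081,"fin")
m((22,150,120),(35,255,255),270,220,310,260,.051,"yel")
m((100,150,80),(125,255,255),255,210,290,235,.051,"blu")
E
```

```text
near edge ((np.float32(0.4277652), np.float32(0.07385682)), np.float32(-84.773895))
far edge ((np.float32(0.6739037), np.float32(0.1618973)), np.float32(79.34065))
left ((np.float32(0.56496733), np.float32(0.17362587)), np.float32(-64.52813)) [(np.float64(231.5), 195), (np.float64(241.5), 197), (np.float64(250.5), 199)] [(np.float64(211.5), 257), (np.float64(210.5), 259), (np.float64(210.5), 261)]
[ 211  195  109   78 4269]
fin (245.46296296296296, 223.7037037037037) [0.5845829 0.1875682 0.081    ] ((245.484619140625, 223.62310791015625), (11.535228729248047, 4.589284896850586), 7.125016689300537)
yel (288.18840579710144, 241.30434782608697) [0.54638442 0.0852879  0.051     ] ((288.2499694824219, 241.25), (6.864064693450928, 9.805807113647461), 11.309932708740234)
blu (268.811320754717, 221.56603773584905) [0.59437548 0.13398343 0.051     ] ((268.5384826660156, 221.8076934814453), (6.079599857330322, 8.825225830078125), 11.309932708740234)
```

View pics/t2.png

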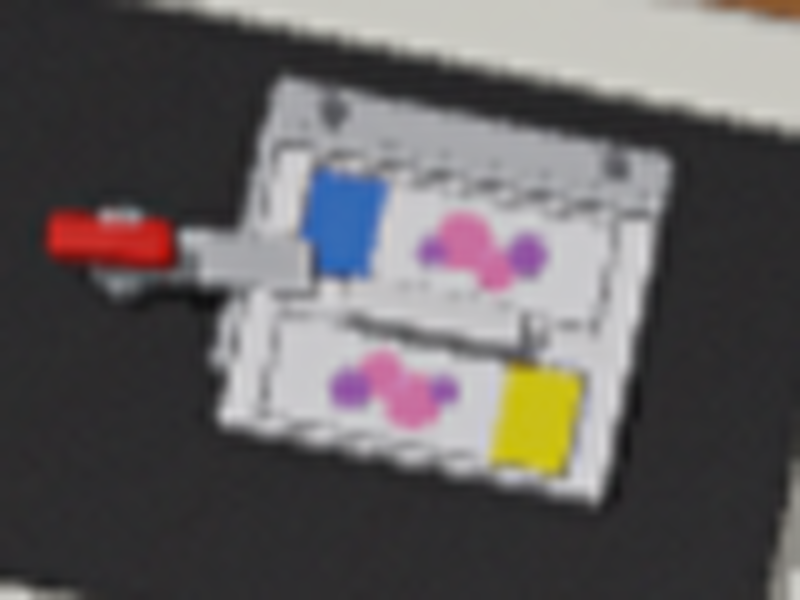

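```bash
cat > lines.py <<'E'
from h import *
def edge_pts(img,p,q,half,n=60,sign=0):
    # subpixel strongest gradient across segment p-q
    g=cv2.cvtColor(img,cv2.COLOR_BGR2GRAY).astype(np.float32)
    p=np.array(p,float);q=np.array(q,float);t=(q-p)/np.linalg.norm(q-p);nn=np.array([-t[1],t[0]])
    o=np.arange(-half,half+.01,.25);out=[]
    for s in np.linspace(.03,.97,n):
        c=p+s*(q-p);P=c+o[:,None]*nn
        v=cv2.remap(g,P[:,0].astype(np.float32).reshape(-1,1),P[:,1].astype(np.float32).reshape(-1,1),1).ravel()
        v=np.convolve(v,np.ones(4)/4,'same');dv=np.gradient(v);dv[:5]=0;dv[-5:]=0
        if sign: dv=np.maximum(dv*sign,0)
        a=np.abs(dv);i=a.argmax();w=a[max(0,i-4):i+5];oo=o[max(0,i-4):i+5]
        if w.sum()>1: out.append(c+nn*(w*oo).sum()/w.sum())
    return out
def line(d,pts,z):
    P=np.array([plane(d,u,v,z)[:2] for u,v in pts]).astype(np.float32)
    vx,vy,x,y=cv2.fitLine(P,cv2.DIST_HUBER,0,1e-4,1e-4).ravel()
    r=(P[:,0]-x)*vy-(P[:,1]-y)*vx
    return np.array([x,y]),(np.degrees(np.arctan2(vy,vx))+180)%180,np.median(abs(r))*1e3
E
python3 - <<'E'
from lines import *
d=read_camera("top");im=d["color"]
for nm,p,q,z,h in [("base near",(214,266.5),(360,293.5),.018,3),("base far",(230,185.5),(300,198),.018,3),("deck near",(216,254.5),(305,272.5),.038,3),("deck far",(228,195.5),(318,213.5),.038,3),("deck right",(319.5,217),(310.5,270),.038,3),
 ("car near",(258.5,242.8),(294.5,249.8),.05,2.5),("car right",(300.8,222),(295.3,248.5),.05,2.5),("leg far",(264,207.8),(301,215.3),.046,2.5)]:
    print(nm,line(d,edge_pts(im,p,q,h),z))
E
```

```text
base near (array([0.4513063 , 0.08818803], dtype=float32), np.float32(79.48364), np.float32(0.32481876))
base far (array([0.67490524, 0.1556932 ], dtype=float32), np.float32(79.313324), np.float32(0.30939206))
deck near (array([0.4930856 , 0.16230862], dtype=float32), np.float32(79.2905), np.float32(0.29301107))
deck far (array([0.643298  , 0.14865272], dtype=float32), np.float32(79.252014), np.float32(0.16245747))
deck right (array([0.5458691 , 0.01960712], dtype=float32), np.float32(169.16246), np.float32(0.4011693))
car near (array([0.53604645, 0.12573773], dtype=float32), np.float32(79.34308), np.float32(0.23438348))
car right (array([0.5497123, 0.0648415], dtype=float32), np.float32(169.54097), np.float32(0.146535))
leg far (array([0.6209449 , 0.10106695], dtype=float32), np.float32(79.313354), np.float32(0.28830835))
```

```bash
python3 - <<'E'
from lines import *
d=read_camera("top");s=read_camera("side")
y=np.radians(-10.66);S=np.array([[np.cos(y),np.sin(y)],[-np.sin(y),np.cos(y)]])
C=S.T@np.array([.5735,.2614])
def W(x,yy,z): return np.r_[C+S.T@np.array([x,yy])/1e3,(38+z)/1e3]
P=[W(-70,0,12),W(-70,-96,12),W(0,-96,12),W(-40,-26,36),W(-30,-26,36),W(-40,-70,36),W(-30,-70,36)]+[W(-35+a,31+b,43) for a in(-5,5) for b in (-15,15)]+[W(-35+a,31+b,19) for a in(-5,5) for b in (-15,15)]+[W(0,-100,8)]
crop(d,235,200,315,260,10,"pics/t3.png",[proj(d,p) for p in P])
crop(s,235,240,325,307,8,"pics/s3.png",[proj(s,p) for p in P])
for n,c in(("t",d),("s",s)):
    h=cv2.cvtColor(c["color"],cv2.COLOR_BGR2HSV);a=cv2.inRange(h,(0,150,60),(8,255,255))|cv2.inRange(h,(172,150,60),(180,255,255))
    u,v=proj(c,W(-35,31,31));b=np.zeros_like(a);u,v=int(u),int(v);b[v-14:v+14,u-14:u+14]=a[v-14:v+14,u-14:u+14]
    M=cv2.moments(b,True);print(n,M["m10"]/M["m00"],M["m01"]/M["m00"],proj(c,W(-35,31,31)))
crop(d,205,225,245,255,16,"pics/tk.png")
E
```

```text
t 245.35087719298247 223.71929824561403 [245.97396142 224.82128205]
s 249.88235294117646 290.83957219251334 [251.43760139 290.6587903 ]
```

View pics/t3.png

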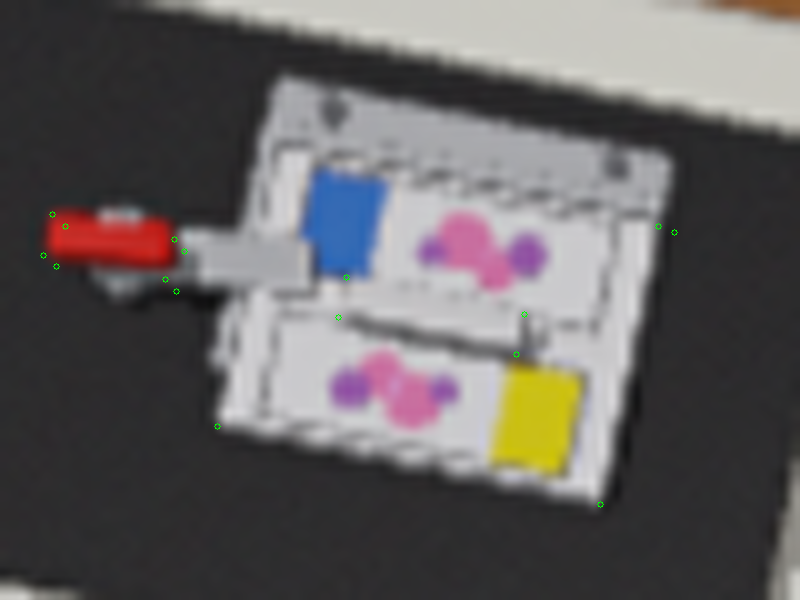

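View pics/s3.png

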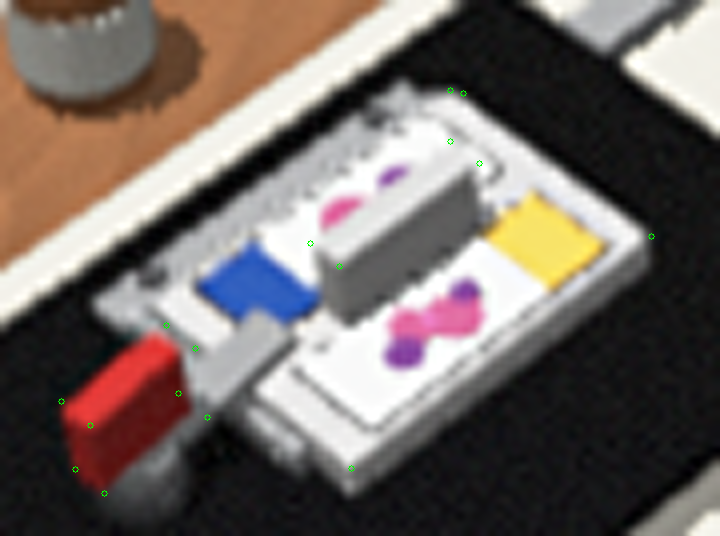

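View pics/tk.png

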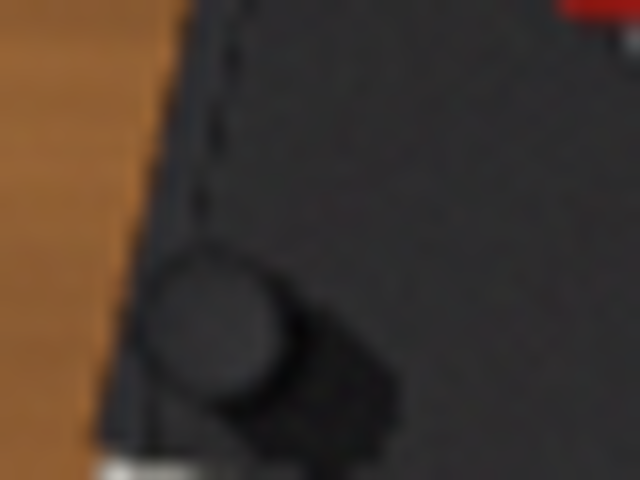

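step_arm:
  targets: "-1 0 0 0 0 -7.1 0; -1 0 0 0 0 -7.1 0; -1 0 0 0 0 -7.1 0; -1 0 0 0 0 -7.1 0; -1 0 0 0 0 -7.1 0; -1 0 0 0 0 -7.1 0; -1 0 0 0 0 -7.1 0; -1 0 0 0 0 -7.1 0; -1 0 0 0 0 -7.1 0; -1 0 0 0 0 -0.2 0; -1 0 0 0 0 0 0"

```text
time_s: 1.32
ee_pos: [0.1642, -0.6031, 0.2313]
eef_rot: [-90.0, 0.0, -10.8]
wrist_force: [-0.3, -0.2, -0.1]
gripper_width: 0.0856
```

step_arm:
  targets: "-1 -13 0 27 0 0 0; -1 -13 0 27 0 0 0; -1 -13 0 27 0 0 0; -1 -13 0 27 0 0 0; -1 -13 0 27 0 0 0; -1 -13 0 27 0 0 0; -1 -13 0 27 0 0 0; -1 -13 0 27 0 0 0; -1 0 0 0 0 0 0; -1 20 0 26 0 0 0; -1 20 0 26 0 0 0; -1 20 0 26 0 0 0"

```text
time_s: 2.32
ee_pos: [0.1759, -0.3059, 0.2317]
eef_rot: [-90.1, -0.1, -11.0]
wrist_force: [1.5, 0.1, -1.1]
gripper_width: 0.0855
```

step_arm:
  targets: "-1 20 0 26 0 0 0; -1 20 0 26 0 0 0; -1 20 0 26 0 0 0; -1 20 0 26 0 0 0; -1 20 0 26 0 0 0; -1 20 0 26 0 0 0; -1 20 0 26 0 0 0; -1 0 0 26 0 0 0; -1 0 0 26 0 0 0; -1 0 0 26 0 0 0; -1 0 0 26 0 0 0; -1 0 0 26 0 0 0"

```text
time_s: 3.32
ee_pos: [0.3715, -0.0241, 0.2316]
eef_rot: [-90.0, -0.1, -10.8]
wrist_force: [0.7, -0.4, -0.7]
gripper_width: 0.0856
```

step_arm:
  targets: "-1 -4 0 26 0 0 0; -1 -4 0 26 0 0 0; -1 -4 0 26 0 0 0; -1 -4 0 26 0 0 0; -1 -4 0 26 0 0 0; -1 0 0 0 0 0 0; -1 0 0 0 0 0 0"

```text
time_s: 3.9
ee_pos: [0.3755, 0.1072, 0.2315]
eef_rot: [-90.0, -0.0, -10.6]
wrist_force: [-0.4, -0.9, 0.8]
gripper_width: 0.085
```

```bash
cat >> h.py <<'E'
Y0=np.radians(-10.66);S=np.array([[np.cos(Y0),np.sin(Y0)],[-np.sin(Y0),np.cos(Y0)]])
CS=np.array([.5735,.2614])
def here():
    o=observe();p=o["ee_pos"];c=(S@p[:2]-CS)*1e3
    R=Ro.from_euler("xyz",o["eef_rot"],degrees=True).as_matrix()
    f=o["wrist_force"];fs=np.r_[S@f[:2],f[2]]
    print("t%.2f corner xy %s  z above deck %.1f  yaw-stand %.2f tilt %s  F(stand) %s w %.4f j6 %.1f"%(o["time_s"],np.round(c,1),p[2]*1e3-38,o["eef_rot"][2]+10.66,np.round(o["eef_rot"][:2],2),np.round(fs,1),o["gripper_width"],o["joint_positions"][5]))
    return c,p[2]*1e3-38,R
def togo(x,y,z):
    c,h,R=here();w=np.r_[S.T@np.array([x-c[0],y-c[1]]),z-h];print("tool shift",np.round(R.T@w,1))
E
python3 -c "
from h import *
togo(-34,31,75)
d=read_camera('top')
e=proj(d,np.r_[0,0,0.])
for u,v in [(218.0,244.8)]:
  p=plane(d,u,v,.084);print('knob',p,(S@p[:2]-CS)*1e3)
"
```

```text
t3.90 corner xy [-224.3  -86.6]  z above deck 193.5  yaw-stand 0.06 tilt [-9.001e+01 -3.000e-02]  F(stand) [-0.2 -0.9  0.8] w 0.0850 j6 107.0
tool shift [190.3 118.6 117.4]
knob [0.53229305 0.25156277 0.084     ] [-96.92739119  84.28521832]
```

step_arm:
  targets: "0 19 0 11.7 0 0 0; 0 19 0 11.7 0 0 0; 0 19 0 11.7 0 0 0; 0 19 0 11.7 0 0 0; 0 19 0 11.7 0 0 0; 0 19 0 11.7 0 0 0; 0 19 0 11.7 0 0 0; 0 19 0 11.7 0 0 0; 0 19 0 11.7 0 0 0; 0 19 0 11.7 0 0 0; 0 0 20 0 0 0 0; 0 0 20 0 0 0 0"

```text
time_s: 4.95
ee_pos: [0.5869, 0.1848, 0.1922]
eef_rot: [-89.9, -0.2, -10.9]
wrist_force: [-0.3, 0.1, -0.6]
gripper_width: 0.0428
```

step_arm:
  targets: "0 0 20 0 0 0 0; 0 0 20 0 0 0 0; 0 0 20 0 0 0 0; 0 0 10 0 0 0 0; 0 0 8 0 0 0 0; 0 0 0 0 0 0 0; 0 0 0 0 0 0 0"

```text
time_s: 5.53
ee_pos: [0.5839, 0.1854, 0.1136]
eef_rot: [-90.0, -0.0, -10.7]
wrist_force: [0.4, 0.4, 1.2]
gripper_width: 0.0425
```

```bash
python3 -c "
from h import *
togo(-34,31,21.5)
d=read_camera('top');s=read_camera('side')
crop(d,200,180,300,255,8,'pics/t4.png');crop(s,190,210,310,300,6,'pics/s4.png')
"
```

```text
t5.53 corner xy [-33.9  28.9]  z above deck 75.6  yaw-stand -0.07 tilt [-9.e+01 -1.e-02]  F(stand) [0.4 0.4 1.2] w 0.0425 j6 112.3
tool shift [-0.1 54.1  2.1]
```

View pics/s4.png

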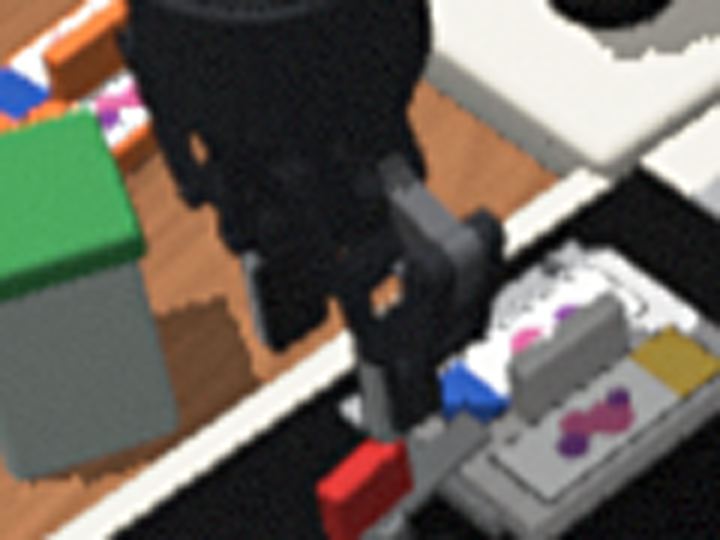

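View pics/t4.png

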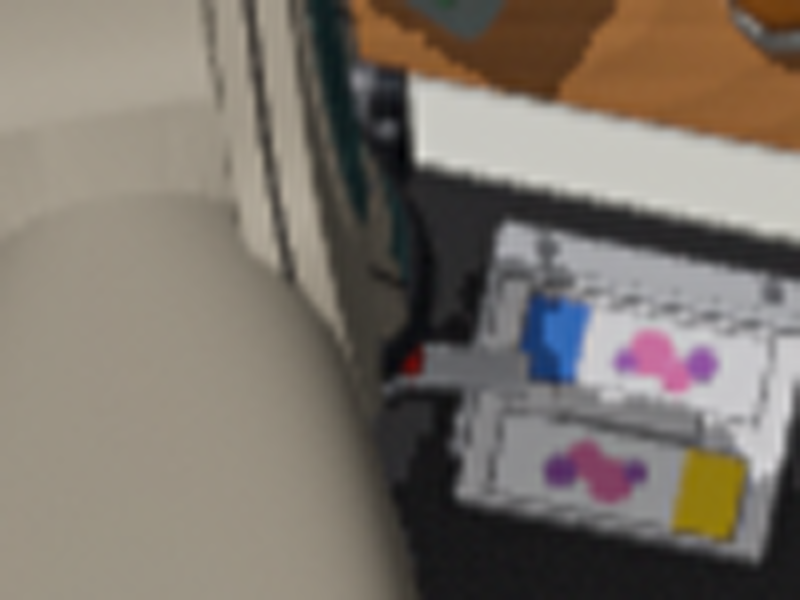

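step_arm:
  targets: "0 0 12 1 0 0 0; 0 0 12 1 0 0 0; 0 0 12 0 0 0 0; 0 0 10 0 0 0 0; 0 0 7.5 0 0 0 0; 0 0 0 0 0 0 0; 0 0 0 0 0 0 0"

```text
time_s: 6.22
ee_pos: [0.5831, 0.1878, 0.0587]
eef_rot: [-90.0, 0.1, -10.7]
wrist_force: [0.1, -0.6, -1.0]
gripper_width: 0.0424
```

```bash
python3 -c "
from h import *
togo(-34,31,22)
s=read_camera('side')
crop(s,190,210,310,300,6,'pics/s5.png')
"
```

```text
t6.22 corner xy [-35.2  31. ]  z above deck 20.7  yaw-stand -0.01 tilt [-90.05   0.11]  F(stand) [ 0.2 -0.6 -1. ] w 0.0424 j6 112.5
tool shift [ 1.2 -1.3  0. ]
```

View pics/s5.png

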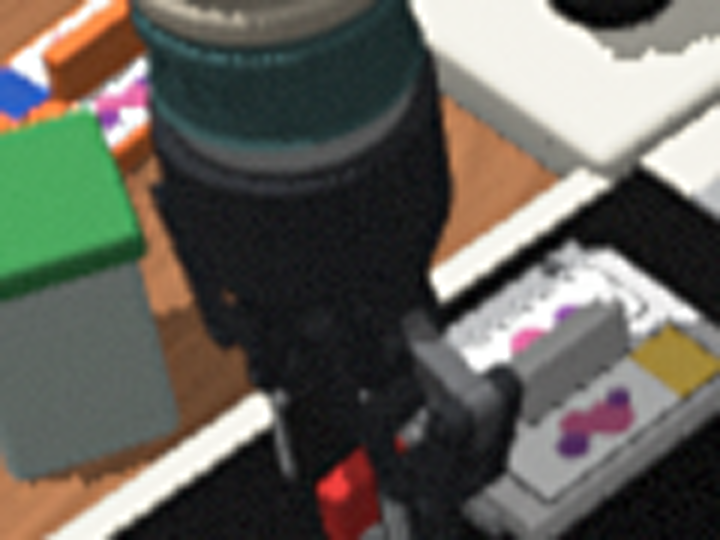

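step_arm:
  targets: "0.3 0.5 -1 0 0 0 0; 0.6 0 0 0 0 0 0; 0.8 0 0 0 0 0 0; 1 0 0 0 0 0 0; 1 0 0 0 0 0 0; 1 0 0 0 0 0 0; 1 0 0 0 0 0 0"
  force: 20

```text
time_s: 6.85
ee_pos: [0.5857, 0.1879, 0.0617]
eef_rot: [-90.0, -0.1, -10.7]
wrist_force: [3.1, -0.9, 2.9]
gripper_width: 0.0095
```

```bash
python3 -c "
from h import *
here()
"
```

```text
t6.85 corner xy [-32.7  31.6]  z above deck 23.7  yaw-stand -0.01 tilt [-89.96  -0.15]  F(stand) [ 3.2 -0.3  2.9] w 0.0095 j6 112.4
```

step_arm:
  targets: "1 1.5 0 0.5 0 0 0; 1 0 0 0 0 0 0; 1 0 -3 0 0 0 0; 1 0 -3 0 0 0 0; 1 0 -3 0 0 0 0; 1 0 0 0 0 0 0; 1 0 0 0 0 0 0; 1 0 0 0 0 0 0"
  force: 45

```text
time_s: 7.52
ee_pos: [0.5856, 0.1878, 0.0692]
eef_rot: [-90.0, 0.0, -10.7]
wrist_force: [3.0, -1.3, -5.9]
gripper_width: 0.0088
```

```bash
python3 -c "
from h import *
here()
s=read_camera('side')
crop(s,210,240,310,315,8,'pics/s6.png')
"
```

```text
t7.52 corner xy [-32.7  31.4]  z above deck 31.2  yaw-stand -0.02 tilt [-9.004e+01  4.000e-02]  F(stand) [ 3.2 -0.7 -5.9] w 0.0088 j6 112.4
```

View pics/s6.png

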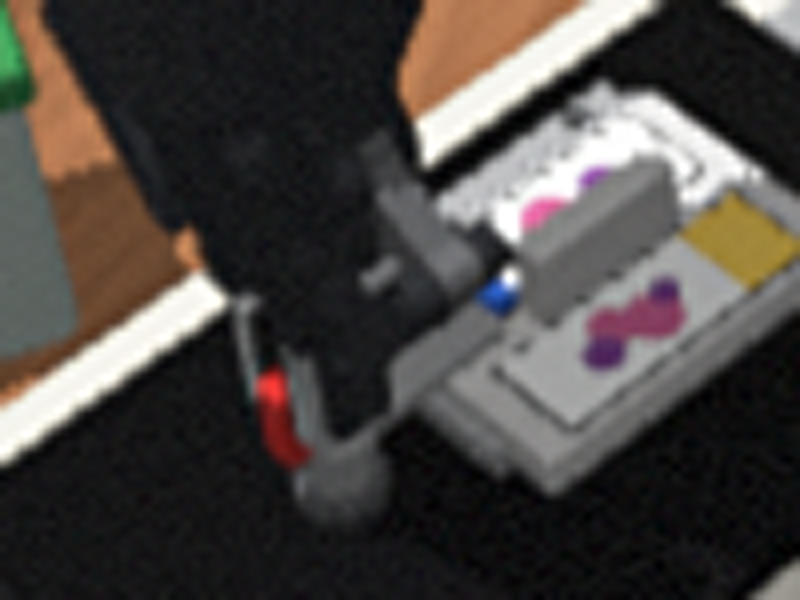

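step_arm:
  targets: "1 1.5 0 0 0 -4 0; 1 0 0 0 0 -5 0; 1 0 0 0 0 -5 0; 1 0 0 0 0 -5 0; 1 0 0 0 0 -5 0; 1 0 0 0 0 -5 0; 1 0 0 0 0 0 0"

```text
time_s: 8.15
ee_pos: [0.585, 0.1877, 0.0686]
eef_rot: [-89.9, 0.3, 18.4]
wrist_force: [-0.6, -0.4, -6.3]
gripper_width: 0.0087
```

```bash
python3 -c "
from h import *
here()
s=read_camera('side')
crop(s,210,240,310,315,8,'pics/s7.png')
"
```

```text
t8.15 corner xy [-33.3  31.3]  z above deck 30.6  yaw-stand 29.09 tilt [-89.92   0.26]  F(stand) [-0.5 -0.5 -6.3] w 0.0087 j6 83.3
```

View pics/s7.png

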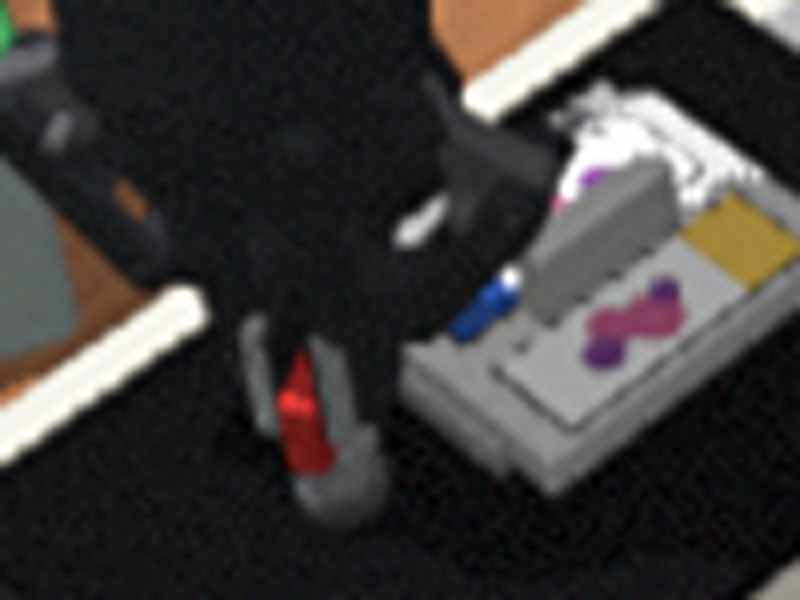

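step_arm:
  targets: "1 0 0 0 0 -5 0; 1 0 0 0 0 -5 0; 1 0 0 0 0 -5 0; 1 0 0 0 0 -5 0; 1 0 0 0 0 -5 0; 1 0 0 0 0 -5 0; 1 0 0 0 0 -5 0; 1 0 0 0 0 -5 0; 1 0 0 0 0 -5 0; 1 0 0 0 0 -5 0; 1 0 0 0 0 -1 0; 1 0 0 0 0 0 0"

```text
time_s: 9.2
ee_pos: [0.5843, 0.1869, 0.0684]
eef_rot: [-89.7, 0.2, 69.2]
wrist_force: [-4.9, -2.7, -5.8]
gripper_width: 0.009
```

```bash
python3 -c "
from h import *
here()
"
```

```text
t9.20 corner xy [-33.8  30.4]  z above deck 30.4  yaw-stand 79.84 tilt [-89.71   0.22]  F(stand) [-4.3 -3.6 -5.8] w 0.0090 j6 32.5
```

step_arm:
  targets: "1 0 3 0 0 0 0; 1 0 3 0 0 0 0; 1 0 3 0 0 0 0; 1 0 1 0 0 0 0; 1 0 0 0 0 0 0; 0.6 0 0 0 0 0 0; 0.4 0 0 0 0 0 0; 0.4 0 0 0 0 0 0; 0.4 0 0 0 0 0 0; 0.4 0 0 0 0 0 0"

```text
time_s: 10.03
ee_pos: [0.5887, 0.1882, 0.0608]
eef_rot: [-90.1, -0.1, 69.3]
wrist_force: [0.6, 0.3, -0.4]
gripper_width: 0.0254
```

```bash
python3 -c "
from h import *
here()
"
```

```text
t10.03 corner xy [-29.7  32.5]  z above deck 22.8  yaw-stand 79.96 tilt [-90.12  -0.1 ]  F(stand) [ 0.5  0.4 -0.4] w 0.0254 j6 32.4
```

step_arm:
  targets: "0.4 0 -8 0 0 0 0; 0.4 0 -16 0 0 0 0; 0.4 0 -20 0 0 0 0; 0.4 0 -20 0 0 0 0; 0.4 0 -12 0 0 0 0; 0.2 0 0 0 0 7.1 0; 0 0 0 0 0 7.1 0; 0 0 0 0 0 7.1 0; 0 0 0 0 0 7.1 0; 0 0 0 0 0 7.1 0; 0 0 0 0 0 7.1 0; 0 0 0 0 0 7.1 0"

```text
time_s: 11.03
ee_pos: [0.5875, 0.1878, 0.1362]
eef_rot: [-90.0, -0.0, 19.3]
wrist_force: [0.2, 0.3, 0.0]
gripper_width: 0.0428
```

step_arm:
  targets: "0 0 0 -13 0 7.1 0; 0 -1 0 -16 0 7.1 0; 0 -1 0 -16 0 7.1 0; 0 -1 0 -16 0 7.1 0; 0 -1 0 -16 0 1.9 0; 0 0 0 0 0 0 0; 0 0 0 0 0 0 0"

```text
time_s: 11.62
ee_pos: [0.59, 0.1116, 0.1361]
eef_rot: [-90.0, -0.0, -10.7]
wrist_force: [0.4, 0.4, -0.2]
gripper_width: 0.0427
```

```bash
sed -i 's/CS=np.array.*/CS=np.array([.5750,.2614])/' h.py; python3 -c "
from h import *
togo(-35,-48,30)
d=read_camera('top');s=read_camera('side')
crop(d,190,180,310,270,6,'pics/t8.png');crop(s,190,210,330,315,5,'pics/s8.png')
"
```

```text
t11.62 corner xy [-15.9 -42.6]  z above deck 98.1  yaw-stand -0.05 tilt [-8.997e+01 -1.000e-02]  F(stand) [ 0.3  0.4 -0.2] w 0.0427 j6 105.2
tool shift [-19.2  68.1  -5.5]
```

View pics/t8.png

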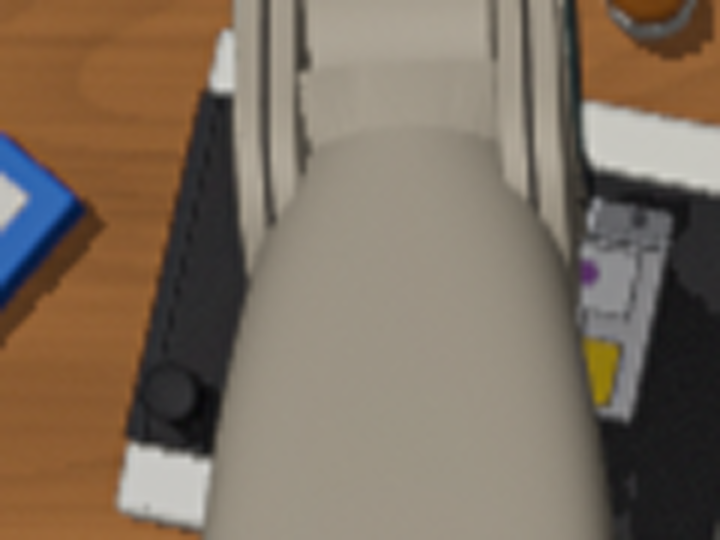

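View pics/s8.png

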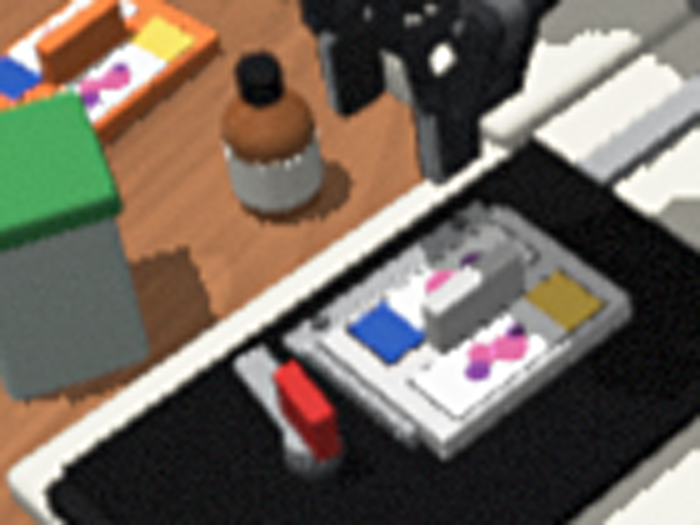

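step_arm:
  targets: "0 -6 0 -2 0 0 0; 0 -7 0 -2 0 0 0; 0 -6 0 -1.5 0 0 0; 0 0 14 0 0 0 0; 0 0 16 0 0 0 0; 0 0 16 0 0 0 0; 0 0 12 0 0 0 0; 0 0 10 0 0 0 0; 0 0 0 0 0 0 0; 0 0 0 0 0 0 0"

```text
time_s: 12.55
ee_pos: [0.5695, 0.1102, 0.0673]
eef_rot: [-90.0, 0.1, -10.7]
wrist_force: [0.6, -0.4, 0.1]
gripper_width: 0.0427
```

```bash
python3 -c "
from h import *
togo(-35,-48,16)
s=read_camera('side')
crop(s,230,220,330,295,8,'pics/s9.png')
"
```

```text
t12.55 corner xy [-35.7 -47.7]  z above deck 29.3  yaw-stand -0.00 tilt [-9.002e+01  8.000e-02]  F(stand) [ 0.7 -0.3  0.1] w 0.0427 j6 105.2
tool shift [ 0.7 13.3 -0.2]
```

View pics/s9.png

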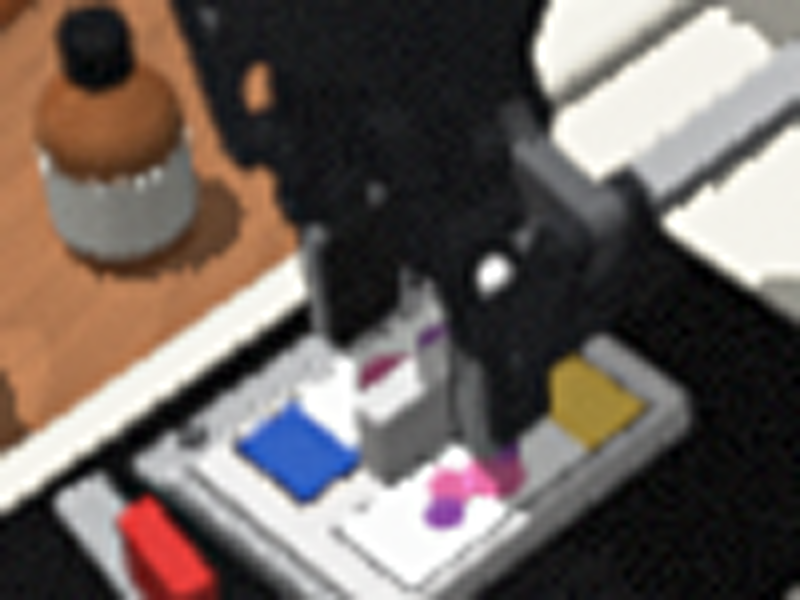

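step_arm:
  targets: "0 0.7 7 0 0 0 0; 0 0 6 0 0 0 0; 0 0 0 0 0 0 0; 0.4 0 0 0 0 0 0; 0.7 0 0 0 0 0 0; 1 0 0 0 0 0 0; 1 0 0 0 0 0 0; 1 0 0 0 0 0 0; 1 0 0 0 0 0 0"
  force: 25

```text
time_s: 13.35
ee_pos: [0.571, 0.11, 0.0551]
eef_rot: [-90.0, -0.0, -10.7]
wrist_force: [-1.2, 0.7, 0.4]
gripper_width: 0.0094
```

```bash
python3 -c "
from h import *
here()
"
```

```text
t13.35 corner xy [-34.2 -47.6]  z above deck 17.1  yaw-stand -0.01 tilt [-8.999e+01 -2.000e-02]  F(stand) [-1.3  0.5  0.4] w 0.0094 j6 105.2
```

step_arm:
  targets: "1 0 0 0 0 0 0; 1 0 -3 0 0 0 0; 1 0 -6 0 0 0 0; 1 0 -10 0 0 0 0; 1 0 -12 0 0 0 0; 1 0 -10 0 0 0 0; 1 0 -4 0 0 0 0; 1 0 0 0 0 0 0; 1 0 0 0 0 0 0"
  force: 60

```text
time_s: 14.1
ee_pos: [0.5713, 0.11, 0.1005]
eef_rot: [-90.0, -0.1, -10.7]
wrist_force: [0.1, 0.4, -2.1]
gripper_width: 0.0084
```

```bash
python3 -c "
from h import *
here()
s=read_camera('side')
crop(s,220,190,340,280,6,'pics/s10.png')
"
```

```text
t14.10 corner xy [-33.9 -47.6]  z above deck 62.5  yaw-stand -0.01 tilt [-8.998e+01 -7.000e-02]  F(stand) [ 0.1  0.4 -2.1] w 0.0084 j6 105.2
```

View pics/s10.png

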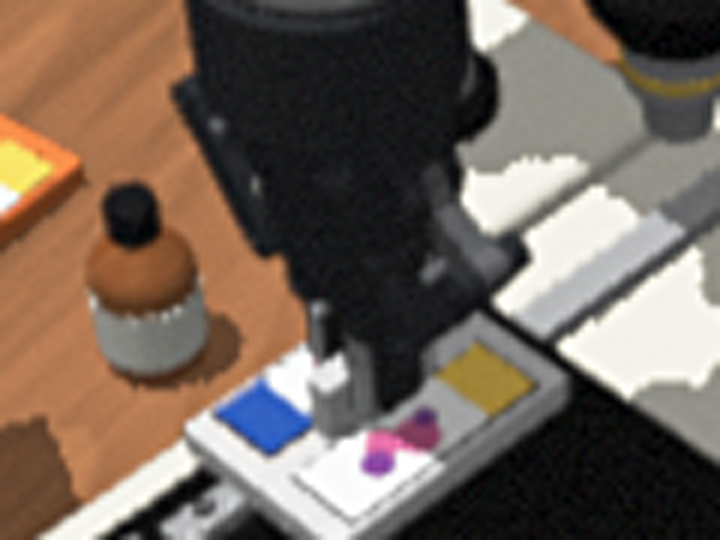

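step_arm:
  targets: "1 -4 0 -4 0 -3 0; 1 0 0 0 0 -6 0; 1 0 0 0 0 -7 0; 1 0 0 0 0 -7 0; 1 0 0 0 0 -7 0; 1 0 0 0 0 -7 0; 1 0 0 0 0 -7 0; 1 0 0 0 0 -7 0; 1 0 0 0 0 -7 0; 1 0 0 0 0 -7 0; 1 0 0 0 0 -7 0; 1 0 0 0 0 -7 0"

```text
time_s: 15.15
ee_pos: [0.5654, 0.1067, 0.0988]
eef_rot: [-89.9, 0.0, 68.7]
wrist_force: [0.7, 0.4, -2.1]
gripper_width: 0.009
```

step_arm:
  targets: "1 0 0 0 0 -7 0; 1 0 0 0 0 -7 0; 1 0 0 0 0 -7 0; 1 0 0 0 0 -7 0; 1 0 0 0 0 -7 0; 1 0 0 0 0 -7 0; 1 0 0 0 0 -7 0; 1 0 0 0 0 -7 0; 1 0 0 0 0 -7 0; 1 0 0 0 0 -7 0; 1 0 0 0 0 -7 0; 1 0 0 0 0 -7 0"

```text
time_s: 16.15
ee_pos: [0.5654, 0.1067, 0.0988]
eef_rot: [-89.9, -0.1, 152.7]
wrist_force: [0.4, 0.2, -1.7]
gripper_width: 0.0088
```

step_arm:
  targets: "1 0 0 0 0 -5 0; 1 0 0 0 0 -2 0; 1 0 0 0 0 0 0; 1 0 0 0 0 0 0"

```text
time_s: 16.48
ee_pos: [0.5656, 0.1068, 0.0991]
eef_rot: [-90.0, -0.1, 159.3]
wrist_force: [0.2, 0.3, -1.3]
gripper_width: 0.0084
```

```bash
python3 -c "
from h import *
togo(-38,-52,22)
d=read_camera('top');s=read_camera('side')
crop(d,220,180,340,270,6,'pics/t11.png');crop(s,220,190,340,280,6,'pics/s11.png')
"
```

```text
t16.48 corner xy [-38.9 -51.9]  z above deck 61.1  yaw-stand 169.93 tilt [-8.997e+01 -7.000e-02]  F(stand) [ 0.1  0.4 -1.3] w 0.0084 j6 -65.0
tool shift [-0.9 39.1 -0. ]
```

View pics/s11.png

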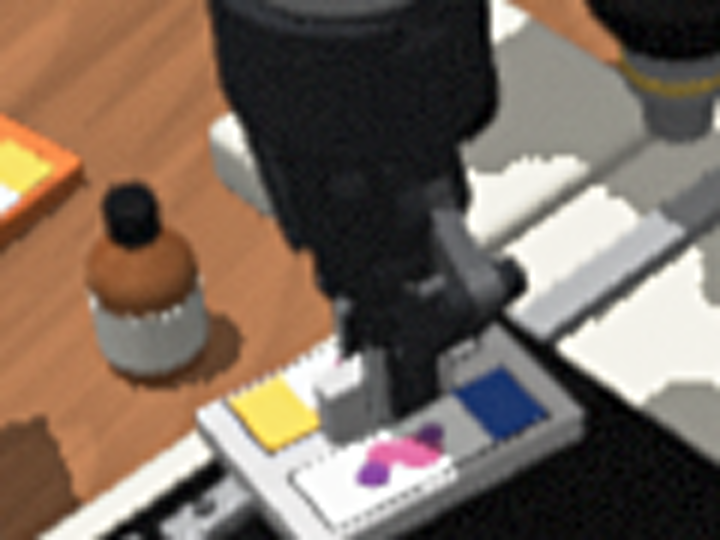

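View pics/t11.png

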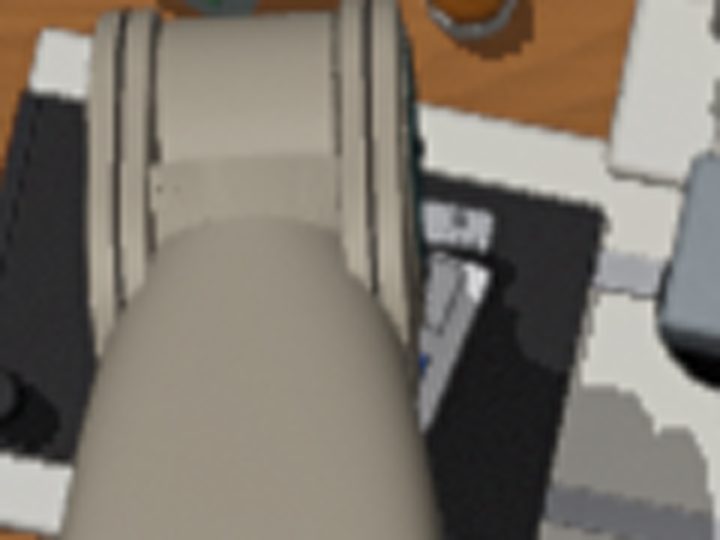

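step_arm:
  targets: "1 0 0 0 0 -6 0; 1 0 0 0 0 -4 0; 1 0 6 0 0 0 0; 1 0 10 0 0 0 0; 1 0 10 0 0 0 0; 1 0 8 0 0 0 0; 1 0 4 0 0 0 0; 1 0 0 0 0 0 0; 1 0 0 0 0 0 0"

```text
time_s: 17.33
ee_pos: [0.5658, 0.1068, 0.0612]
eef_rot: [-90.0, -0.1, 169.3]
wrist_force: [0.7, -0.6, -0.8]
gripper_width: 0.0087
```

```bash
python3 -c "
from h import *
togo(-38,-52,17)
s=read_camera('side')
crop(s,220,210,320,285,8,'pics/s12.png')
"
```

```text
t17.33 corner xy [-38.8 -51.8]  z above deck 23.2  yaw-stand 179.97 tilt [-8.998e+01 -7.000e-02]  F(stand) [ 0.8 -0.4 -0.8] w 0.0087 j6 -75.1
tool shift [-0.8  6.2  0.2]
```

View pics/s12.png

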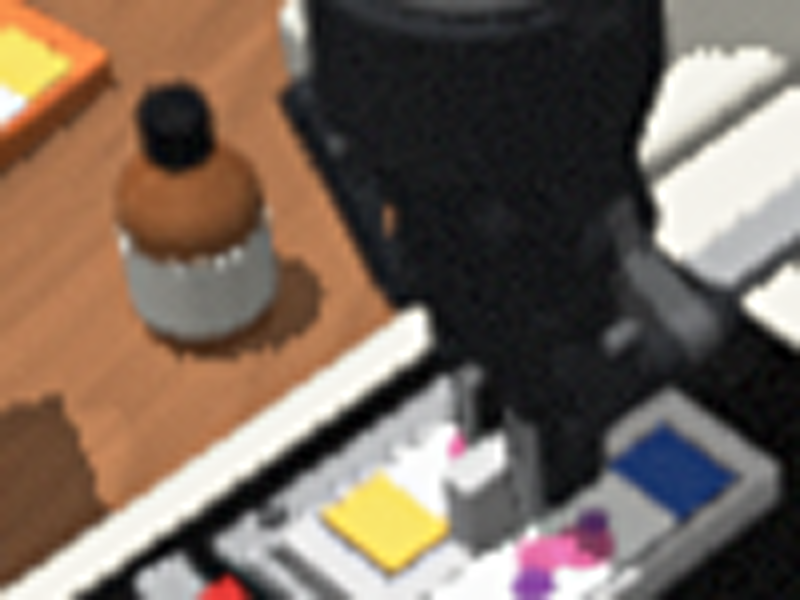

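step_arm:
  targets: "1 0 3 0 0 0 0; 1 0 2 0 0 0 0; 1 0 0 0 0 0 0; 1 0 0 0 0 0 0"

```text
time_s: 17.72
ee_pos: [0.5662, 0.1068, 0.0568]
eef_rot: [-90.0, -0.0, 169.3]
wrist_force: [-0.1, -0.0, -2.1]
gripper_width: 0.0083
```

step_arm:
  targets: "1 0 1 0 0 0 0; 1 0 1 0 0 0 0; 1 0 0 0 0 0 0; 1 0 0 0 0 0 0"

```text
time_s: 18.05
ee_pos: [0.5665, 0.1068, 0.0552]
eef_rot: [-90.0, 0.0, 169.3]
wrist_force: [-0.3, 0.7, 1.0]
gripper_width: 0.0085
```

step_arm:
  targets: "1 -1.5 0 0 0 0 0; 1 -1.5 0 0 0 0 0; 1 -1 0 0 0 0 0; 1 -1 0 0 0 0 0; 1 0 0 0 0 0 0; 1 0 0 0 0 0 0"

```text
time_s: 18.55
ee_pos: [0.5704, 0.1062, 0.0552]
eef_rot: [-90.0, -0.1, 169.3]
wrist_force: [-3.9, 0.4, 6.0]
gripper_width: 0.0086
```

```bash
python3 -c "
from h import *
here()
"
```

```text
t18.55 corner xy [-34.1 -51.6]  z above deck 17.2  yaw-stand 180.00 tilt [-90.02  -0.1 ]  F(stand) [-3.9 -0.4  6. ] w 0.0086 j6 -75.2
```

step_arm:
  targets: "1 -1 -0.7 0 0 0 0; 1 -1 0 0 0 0 0; 1 0 0 0 0 0 0; 1 0 0 0 0 0 0"

```text
time_s: 18.88
ee_pos: [0.5704, 0.1061, 0.0552]
eef_rot: [-90.0, -0.3, 169.4]
wrist_force: [-8.0, 1.7, 6.4]
gripper_width: 0.0084
```

```bash
python3 -c "
from h import *
here()
"
```

```text
t18.88 corner xy [-34.1 -51.6]  z above deck 17.2  yaw-stand 180.01 tilt [-90.02  -0.32]  F(stand) [-8.2  0.2  6.4] w 0.0084 j6 -75.2
```

step_arm:
  targets: "1 1 -0.3 -1 0 0 0; 1 0 0 -1 0 0 0; 1 0 0 -1 0 0 0; 1 0 0 -1 0 0 0; 1 0 0 0 0 0 0; 1 0 0 0 0 0 0"

```text
time_s: 19.38
ee_pos: [0.5705, 0.1068, 0.0553]
eef_rot: [-89.6, -0.2, 169.3]
wrist_force: [-7.3, -7.4, 6.2]
gripper_width: 0.0086
```

```bash
python3 -c "
from h import *
here()
"
```

```text
t19.38 corner xy [-34.1 -50.9]  z above deck 17.3  yaw-stand 179.92 tilt [-89.58  -0.2 ]  F(stand) [-5.8 -8.7  6.2] w 0.0086 j6 -74.9
```

step_arm:
  targets: "1 0 0 -1 0 0 0; 1 0 0 -1 0 0 0; 1 0 0 0 0 0 0; 1 0 0 0 0 0 0"

```text
time_s: 19.72
ee_pos: [0.5705, 0.1069, 0.0555]
eef_rot: [-89.3, -0.2, 169.2]
wrist_force: [-8.1, -12.1, 8.3]
gripper_width: 0.0084
```

```bash
python3 -c "
from h import *
here()
s=read_camera('side')
crop(s,220,210,320,285,8,'pics/s13.png')
"
```

```text
t19.72 corner xy [-34.1 -50.8]  z above deck 17.5  yaw-stand 179.86 tilt [-89.33  -0.19]  F(stand) [ -5.7 -13.4   8.3] w 0.0084 j6 -74.7
```

View pics/s13.png

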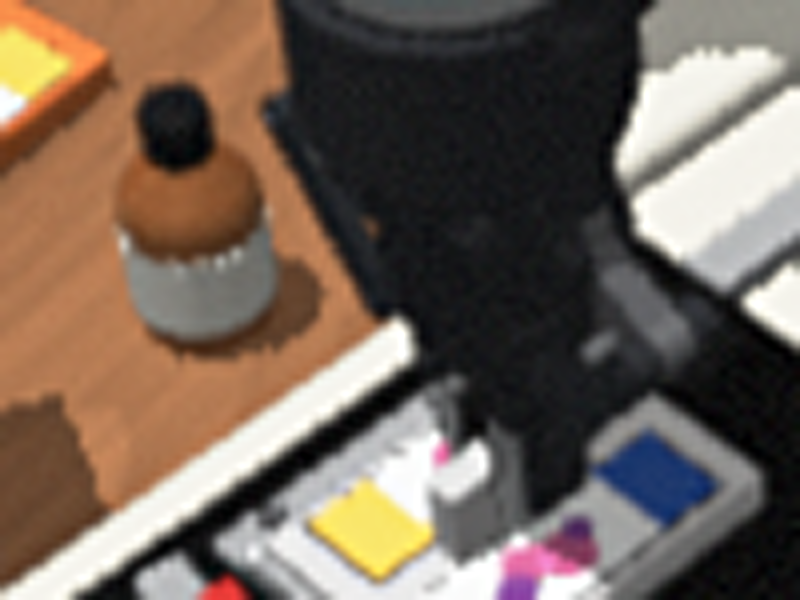

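step_arm:
  targets: "1 1 0 2 0 0 0; 1 0 -0.5 2 0 0 0; 1 0 0 0 0 0 0; 1 0 0 0 0 0 0"

```text
time_s: 20.1
ee_pos: [0.5705, 0.1068, 0.0556]
eef_rot: [-89.8, -0.1, 169.3]
wrist_force: [-2.8, -4.2, 0.2]
gripper_width: 0.0087
```

```bash
python3 -c "
from h import *
here()
"
```

```text
t20.10 corner xy [-34.1 -50.9]  z above deck 17.6  yaw-stand 179.95 tilt [-89.85  -0.1 ]  F(stand) [-2.  -4.7  0.2] w 0.0087 j6 -75.0
```

Release and rise to look.

step_arm:
  targets: "0.8 0.3 0 0.7 0 0 0; 0.5 0 0 0 0 0 0; 0.2 0 0 0 0 0 0; 0 0 0 0 0 0 0; 0 0 0 0 0 0 0; 0 0 -6 0 0 0 0; 0 0 -14 0 0 0 0; 0 0 -20 0 0 0 0; 0 0 -20 0 0 0 0; 0 0 -20 0 0 0 0; 0 0 0 0 0 0 0"

```text
time_s: 21.02
ee_pos: [0.5749, 0.1077, 0.1416]
eef_rot: [-90.2, 0.5, 169.3]
wrist_force: [0.4, 0.2, -0.6]
gripper_width: 0.0428
```

```bash
python3 -c "
from h import *
here()
s=read_camera('side')
crop(s,220,230,330,312,7,'pics/s14.png')
"
```

```text
t21.02 corner xy [-29.9 -49.2]  z above deck 103.6  yaw-stand 180.00 tilt [-90.16   0.52]  F(stand) [ 0.4  0.3 -0.6] w 0.0428 j6 -75.1
```

View pics/s14.png

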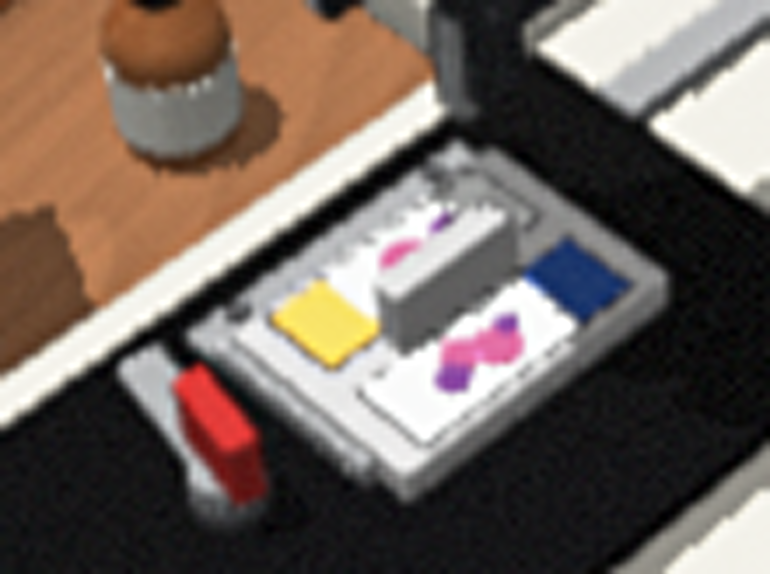

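```bash
python3 - <<'E'
from lines import *
from h import *
s=read_camera('side');cv2.imwrite("pics/side_now.png",s["color"])
a=cv2.imread("pics/side0.png");b=s["color"]
# carrier near long edge (x=-70) and right end edge (y=-96), top z 12
def W(x,y,z): return np.r_[S.T@(CS+np.array([x,y])/1e3),(38+z)/1e3]
for nm,p,q,z in [("near top",W(-70,-15,12),W(-70,-94,12),.05),("near bot",W(-70,-15,0),W(-70,-94,0),.038),("right top",W(-66,-96,12),W(-8,-96,12),.05),("right bot",W(-66,-96,0),W(-20,-96,0),.038)]:
    p,q=proj(s,p),proj(s,q)
    for n,im in(("0",a),("now",b)):
        o,ang,r=line(s,edge_pts(im,p,q,3),z);print(nm,n,np.round((S@o-CS)*1e3,2),round(float(ang)-79.34,2),r)
E
```

```text
near top 0 [-71.96 -56.47] -0.07 0.09010028
near top now [-69.53 -43.37] 3.89 0.68360686
near bot 0 [-70.66 -53.61] -0.13 0.102692164
near bot now [-69.48 -53.17] -0.04 0.09770162
right top 0 [-29.87 -96.55] 90.0 0.05700998
right top now [-39.71 -95.89] 89.73 0.11443318
right bot 0 [-42.99 -96.67] 87.84 0.43863755
right bot now [-43.72 -95.29] 90.64 1.0984112
```

step_arm:
  targets: "0 0 0 0 0 7 0; 0 0 0 0 0 7 0; 0 0 0 0 0 7 0; 0 0 0 0 0 7 0; 0 0 0 0 0 7 0; 0 0 0 0 0 7 0; 0 0 0 0 0 7 0; 0 0 0 0 0 7 0; 0 0 0 0 0 7 0; 0 0 0 0 0 7 0; 0 0 0 0 0 7 0; 0 0 0 0 0 7 0"

```text
time_s: 22.12
ee_pos: [0.5699, 0.1072, 0.1346]
eef_rot: [-89.8, 0.0, 85.0]
wrist_force: [-1.0, -0.2, 0.3]
gripper_width: 0.0424
```

step_arm:
  targets: "0 0 0 0 0 7 0; 0 0 0 0 0 7 0; 0 0 0 0 0 2 0; 0 0 0 0 0 0 0"

```text
time_s: 22.45
ee_pos: [0.57, 0.1072, 0.1347]
eef_rot: [-89.9, 0.1, 69.3]
wrist_force: [1.0, -0.5, 0.1]
gripper_width: 0.0428
```

```bash
python3 -c "
from h import *
togo(-34.8,31,60)
"
```

```text
t22.45 corner xy [-34.7 -50.6]  z above deck 96.7  yaw-stand 79.96 tilt [-8.986e+01  6.000e-02]  F(stand) [ 1.1 -0.3  0.1] w 0.0428 j6 25.0
tool shift [80.4 36.7 14.3]
```

step_arm:
  targets: "0 8 0 1.4 0 0 0; 0 12 0 2.2 0 0 0; 0 14 0 2.5 0 0 0; 0 14 0 2.5 0 0 0; 0 14 0 2.5 0 0 0; 0 12 0 2 0 0 0; 0 6.4 0 1.2 0 0 0; 0 0 12 0 0 0 0; 0 0 14 0 0 0 0; 0 0 10 0 0 0 0; 0 0 0 0 0 0 0; 0 0 0 0 0 0 0"

```text
time_s: 23.45
ee_pos: [0.5849, 0.1868, 0.0989]
eef_rot: [-89.9, 0.1, 69.3]
wrist_force: [-0.0, -0.3, 0.2]
gripper_width: 0.0425
```

```bash
python3 -c "
from h import *
togo(-34.8,31,20)
s=read_camera('side')
crop(s,200,230,310,312,7,'pics/s15.png')
"
```

```text
t23.45 corner xy [-34.8  30.4]  z above deck 60.9  yaw-stand 79.96 tilt [-89.86   0.1 ]  F(stand) [ 0.  -0.3  0.2] w 0.0425 j6 32.4
tool shift [ 0.6 40.9  0. ]
```

View pics/s15.png

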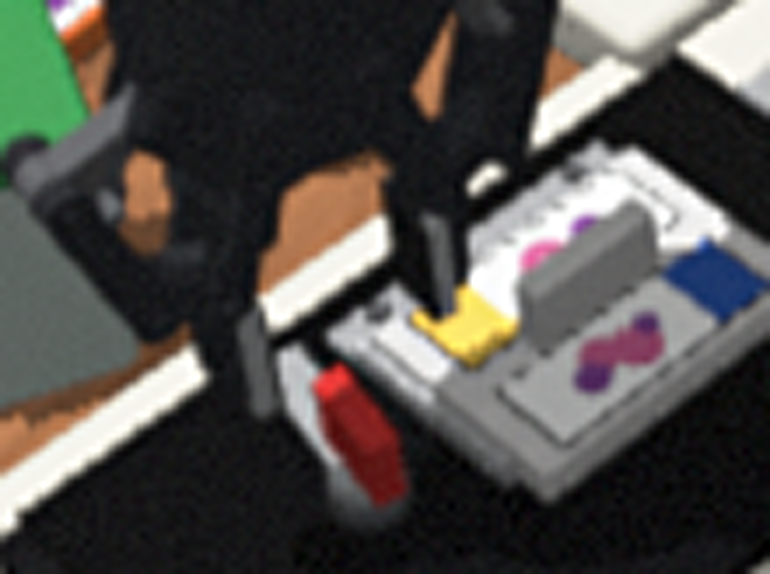

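step_arm:
  targets: "0 0.6 10 0 0 0 0; 0 0 12 0 0 0 0; 0 0 10 0 0 0 0; 0 0 8 0 0 0 0; 0 0 0 0 0 0 0; 0.4 0 0 0 0 0 0; 0.7 0 0 0 0 0 0; 1 0 0 0 0 0 0; 1 0 0 0 0 0 0; 1 0 0 0 0 0 0; 1 0 0 0 0 0 0"
  force: 20

```text
time_s: 24.42
ee_pos: [0.5861, 0.1865, 0.0607]
eef_rot: [-90.1, 0.2, 69.3]
wrist_force: [-2.0, -5.0, 2.0]
gripper_width: 0.0093
```

```bash
python3 -c "
from h import *
here()
"
```

```text
t24.42 corner xy [-33.6  30.3]  z above deck 22.7  yaw-stand 79.94 tilt [-90.05   0.18]  F(stand) [-1.1 -5.3  2. ] w 0.0093 j6 32.4
```

step_arm:
  targets: "1 -1 0 0.7 0 0 0; 1 0 0 0 0 0 0; 1 0 -3 0 0 0 0; 1 0 -3 0 0 0 0; 1 0 -3 0 0 0 0; 1 0 -2.5 0 0 0 0; 1 0 0 0 0 0 0; 1 0 0 0 0 0 0"
  force: 45

```text
time_s: 25.08
ee_pos: [0.5859, 0.1865, 0.0713]
eef_rot: [-90.1, 0.1, 69.3]
wrist_force: [3.3, -4.3, -6.2]
gripper_width: 0.0081
```

```bash
python3 -c "
from h import *
here()
s=read_camera('side')
crop(s,200,230,310,312,7,'pics/s16.png')
"
```

```text
t25.08 corner xy [-33.7  30.3]  z above deck 33.3  yaw-stand 79.96 tilt [-9.01e+01  8.00e-02]  F(stand) [ 4.1 -3.6 -6.2] w 0.0081 j6 32.4
```

View pics/s16.png

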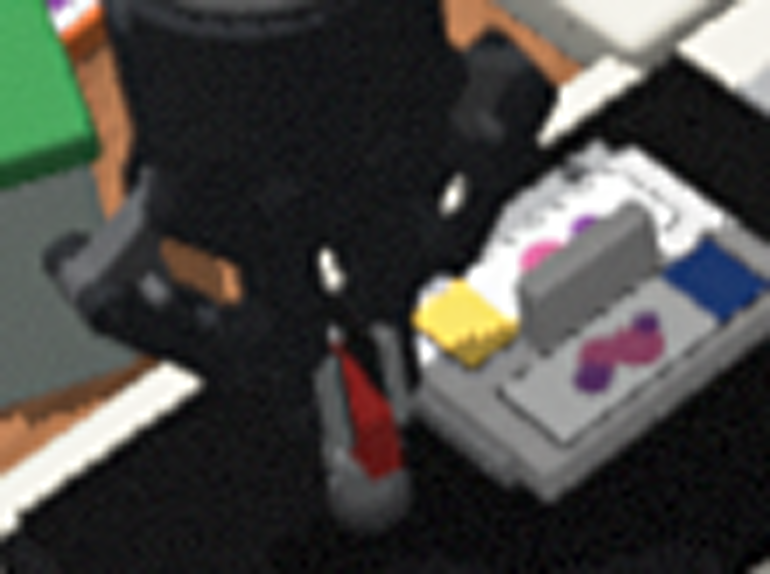

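step_arm:
  targets: "1 0 0 0 0 4 0; 1 0 0 0 0 5 0; 1 0 0 0 0 5 0; 1 0 0 0 0 5 0; 1 0 0 0 0 5 0; 1 0 0 0 0 5 0; 1 0 0 0 0 5 0; 1 0 0 0 0 5 0; 1 0 0 0 0 5 0; 1 0 0 0 0 5 0; 1 0 0 0 0 5 0; 1 0 0 0 0 5 0"

```text
time_s: 26.13
ee_pos: [0.5856, 0.1861, 0.071]
eef_rot: [-90.2, 0.0, 10.0]
wrist_force: [2.9, -4.9, -6.0]
gripper_width: 0.0088
```

```bash
python3 -c "
from h import *
here()
"
```

```text
t26.13 corner xy [-33.9  29.8]  z above deck 33.0  yaw-stand 20.70 tilt [-90.17   0.  ]  F(stand) [ 3.8 -4.3 -6. ] w 0.0088 j6 91.6
```

step_arm:
  targets: "1 0 0 0 0 5 0; 1 0 0 0 0 5 0; 1 0 0 0 0 5 0; 1 0 0 0 0 5 0; 1 0 0 0 0 1 0; 1 0 0 0 0 0 0; 1 0 0 0 0 0 0"

```text
time_s: 26.72
ee_pos: [0.5855, 0.1861, 0.0709]
eef_rot: [-90.2, -0.0, -10.7]
wrist_force: [1.9, -4.9, -5.3]
gripper_width: 0.0086
```

```bash
python3 -c "
from h import *
here()
s=read_camera('side')
crop(s,200,230,310,312,7,'pics/s17.png')
"
```

```text
t26.72 corner xy [-34.1  29.8]  z above deck 32.9  yaw-stand -0.05 tilt [-9.017e+01 -4.000e-02]  F(stand) [ 2.8 -4.5 -5.3] w 0.0086 j6 112.4
```

View pics/s17.png

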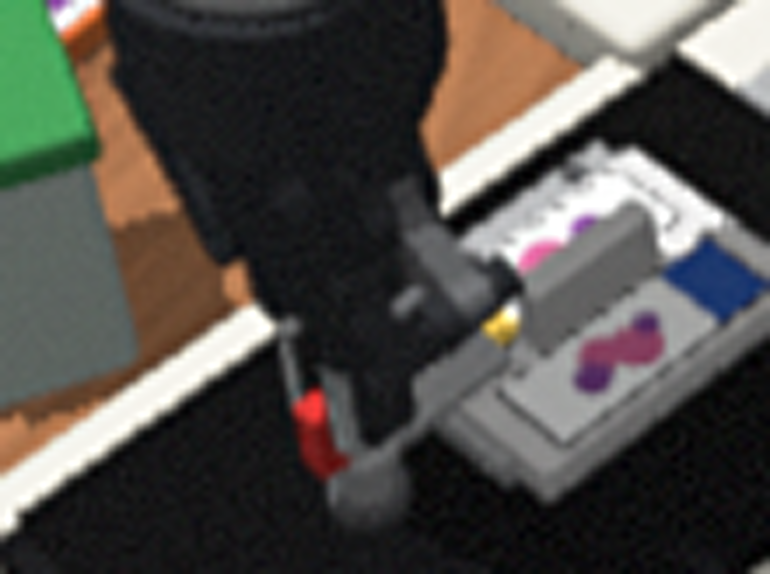

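step_arm:
  targets: "1 0.5 2 -1 0 0 0; 1 0 3 0 0 0 0; 1 0 3 0 0 0 0; 1 0 1 0 0 0 0; 1 0 0 0 0 0 0; 1 0 0 0 0 0 0"

```text
time_s: 27.27
ee_pos: [0.5856, 0.1861, 0.0636]
eef_rot: [-90.0, -0.0, -10.7]
wrist_force: [-2.2, -4.5, 3.8]
gripper_width: 0.0088
```

```bash
python3 -c "
from h import *
here()
"
```

```text
t27.27 corner xy [-33.9  29.8]  z above deck 25.6  yaw-stand -0.01 tilt [-9.004e+01 -2.000e-02]  F(stand) [-1.3 -4.8  3.8] w 0.0088 j6 112.3
```

step_arm:
  targets: "0.8 0 0 0 0 0 0; 0.5 0 0 0 0 0 0; 0.3 0 0 0 0 0 0; 0.2 0 0 0 0 0 0; 0.2 0 0 0 0 0 0; 0.2 0 -8 0 0 0 0; 0.2 0 -16 0 0 0 0; 0.2 0 -20 0 0 0 0; 0.2 0 -20 0 0 0 0; 0.2 0 -10 0 0 0 0; 0.2 0 0 0 0 0 0"

```text
time_s: 28.18
ee_pos: [0.5881, 0.187, 0.1404]
eef_rot: [-89.8, -0.3, -10.7]
wrist_force: [0.1, -0.1, 0.2]
gripper_width: 0.0341
```

```bash
python3 -c "
from h import *
togo(-97,84,75)
s=read_camera('side');d=read_camera('top')
crop(s,200,230,310,312,7,'pics/s18.png')
crop(d,200,180,310,262,7,'pics/t18.png')
"
```

```text
t28.18 corner xy [-31.6  31.2]  z above deck 102.4  yaw-stand -0.00 tilt [-89.84  -0.34]  F(stand) [ 0.1 -0.1  0.2] w 0.0341 j6 112.3
tool shift [-65.5  27.1  52.7]
```

View pics/s18.png

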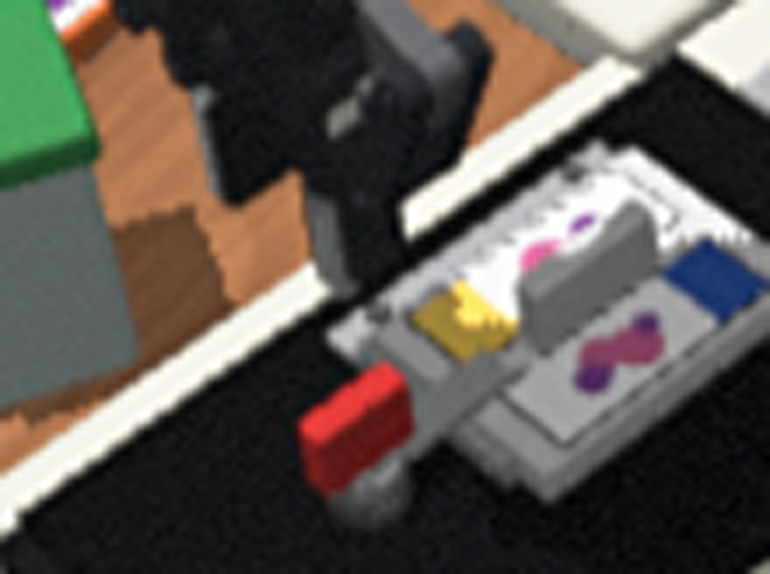

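View pics/t18.png

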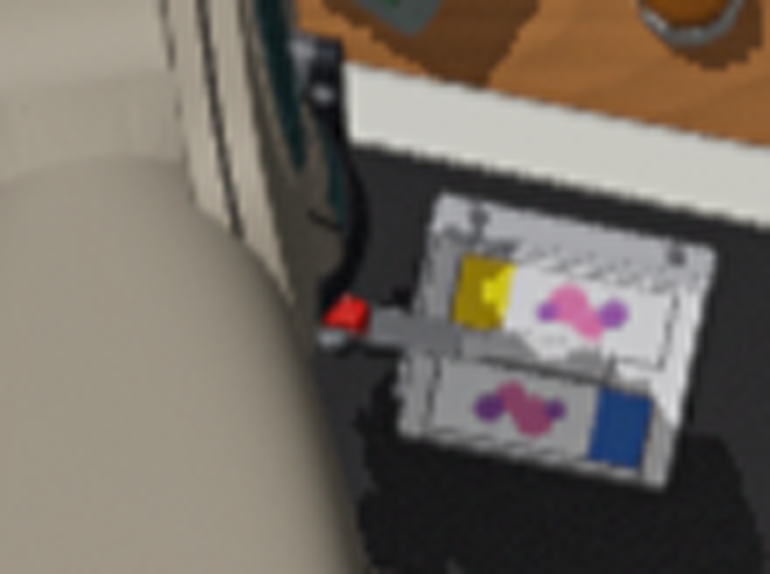

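step_arm:
  targets: "0 -8 0 7 0 0 0; -0.2 -13 0 10 0 0 0; -0.2 -14 0 11 0 0 0; -0.2 -14 0 11 0 0 0; -0.2 -11 0 8 0 0 0; -0.2 -6 0 5 0 0 0; -0.2 0 12 0 0 0 0; -0.2 0 12 0 0 0 0; -0.2 0 0 0 0 0 0; -0.2 0 0 0 0 0 0"

```text
time_s: 29.12
ee_pos: [0.5293, 0.2487, 0.1108]
eef_rot: [-90.1, 0.2, -10.7]
wrist_force: [0.1, -0.5, -0.6]
gripper_width: 0.0511
```

```bash
python3 -c "
from h import *
togo(-97,83,27)
s=read_camera('side')
crop(s,190,240,310,330,6,'pics/s19.png')
"
```

```text
t29.12 corner xy [-100.8   80.9]  z above deck 72.8  yaw-stand -0.06 tilt [-90.11   0.18]  F(stand) [ 0.2 -0.5 -0.6] w 0.0511 j6 119.6
tool shift [ 3.9 45.8  2.2]
```

View pics/s19.png

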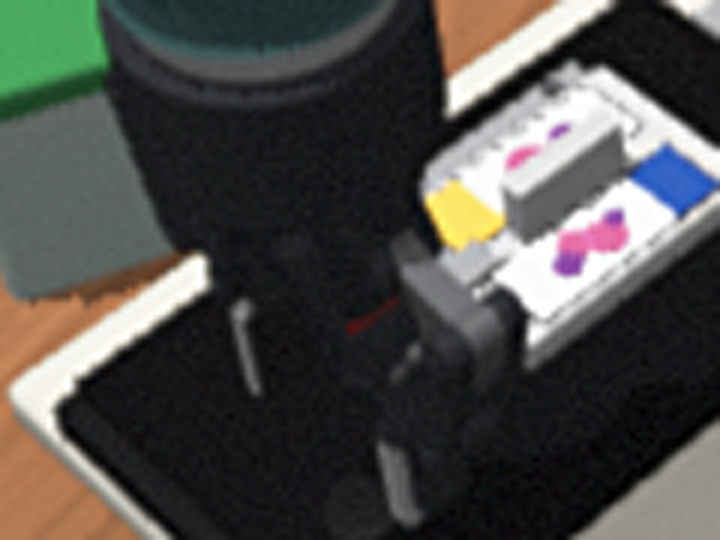

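step_arm:
  targets: "-0.2 3.9 6 2 0 0 0; -0.2 0 12 0 0 0 0; -0.2 0 10 0 0 0 0; -0.2 0 0 0 0 0 0"

```text
time_s: 29.5
ee_pos: [0.5327, 0.2499, 0.0818]
eef_rot: [-90.1, 0.3, -10.7]
wrist_force: [-1.4, -0.2, -0.4]
gripper_width: 0.0512
```

```bash
python3 -c "
from h import *
togo(-97,83,27)
s=read_camera('side')
crop(s,190,260,310,350,6,'pics/s20.png',[proj(s,np.r_[S.T@(CS+np.array([-97,83])/1e3),.084])])
"
```

```text
t29.50 corner xy [-97.8  82.7]  z above deck 43.8  yaw-stand -0.04 tilt [-90.14   0.25]  F(stand) [-1.4 -0.5 -0.4] w 0.0512 j6 119.5
tool shift [ 0.8 16.8  0.3]
```

View pics/s20.png

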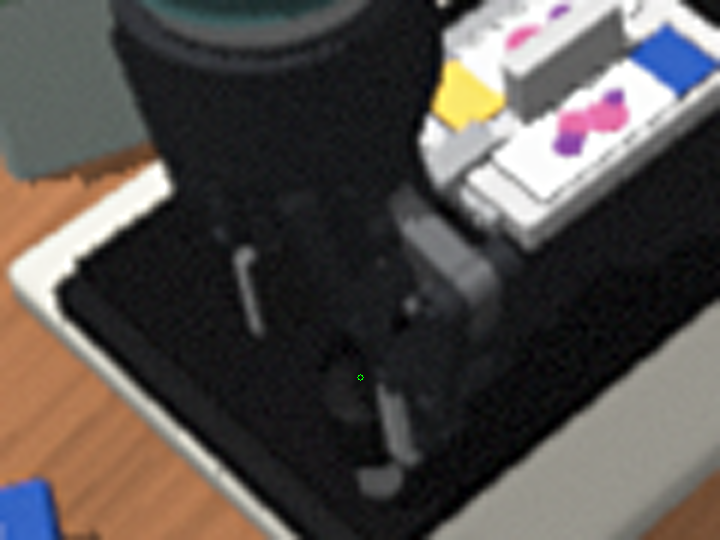

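step_arm:
  targets: "-0.2 0.5 6 0 0 0 0; -0.2 0 6 0 0 0 0; -0.2 0 4 0 0 0 0; 0 0 0 0 0 0 0; 0.2 0 0 0 0 0 0; 0.5 0 0 0 0 0 0; 0.7 0 0 0 0 0 0; 0.7 0 0 0 0 0 0; 0.7 0 0 0 0 0 0"
  force: 20

```text
time_s: 30.3
ee_pos: [0.5316, 0.2513, 0.0688]
eef_rot: [-90.0, 0.4, -10.6]
wrist_force: [-6.4, 0.9, 4.3]
gripper_width: 0.023
```

```bash
python3 -c "
from h import *
here()
"
```

```text
t30.30 corner xy [-99.1  83.9]  z above deck 30.8  yaw-stand 0.05 tilt [-89.98   0.39]  F(stand) [-6.5 -0.3  4.3] w 0.0230 j6 119.5
```

step_arm:
  targets: "0.8 -2 -1.5 0 0 0 0; 0.8 0 0 0 0 0 0; 0.8 0 0 -4 0 0 0; 0.8 0 0 -8 0 0 0; 0.8 0 0 -10 0 0 0; 0.8 0 0 -10 0 0 0; 0.8 0 0 -10 0 0 0; 0.8 0 0 -8 0 0 0; 0.8 0 0 0 0 0 0"
  force: 35

```text
time_s: 31.05
ee_pos: [0.5216, 0.1986, 0.069]
eef_rot: [-90.3, 0.2, -10.8]
wrist_force: [-2.5, -2.6, -15.7]
gripper_width: 0.022
```

```bash
python3 -c "
from h import *
here()
s=read_camera('side');cv2.imwrite('pics/s21.png',s['color'])
"
```

```text
t31.05 corner xy [-99.1  30.2]  z above deck 31.0  yaw-stand -0.14 tilt [-90.3    0.17]  F(stand) [ -1.9  -3.  -15.7] w 0.0220 j6 115.1
```

View pics/s21.png

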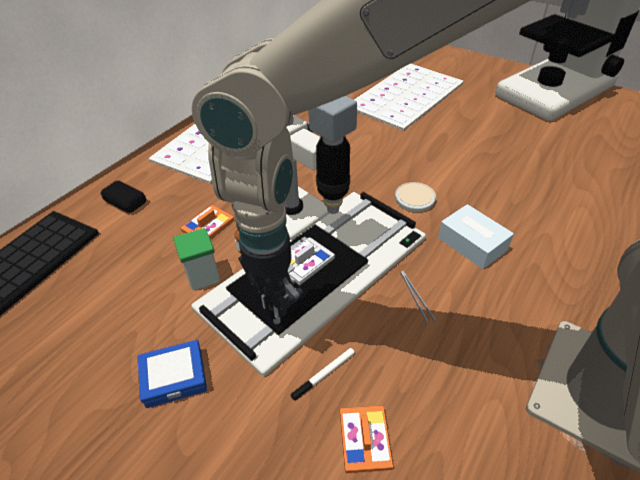

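step_arm:
  targets: "0.8 0 2 -6 0 0 0; 0.8 0 0 -10 0 0 0; 0.8 0 0 -11 0 0 0; 0.8 0 0 -11 0 0 0; 0.8 0 0 -11 0 0 0; 0.8 0 0 -11 0 0 0; 0.8 0 0 -11 0 0 0; 0.8 0 0 -10 0 0 0; 0.8 0 0 -8 0 0 0; 0.8 0 0 -6 0 0 0; 0.8 0 0 0 0 0 0; 0.8 0 0 0 0 0 0"

```text
time_s: 32.1
ee_pos: [0.5045, 0.1078, 0.069]
eef_rot: [-90.1, 0.2, -10.7]
wrist_force: [-6.9, -0.6, -5.6]
gripper_width: 0.0223
```

```bash
python3 -c "
from h import *
here()
s=read_camera('side');cv2.imwrite('pics/s22.png',s['color'])
"
```

```text
t32.10 corner xy [-99.1 -62.2]  z above deck 31.0  yaw-stand -0.05 tilt [-90.12   0.15]  F(stand) [-6.7 -1.8 -5.6] w 0.0223 j6 105.6
```

View pics/s22.png

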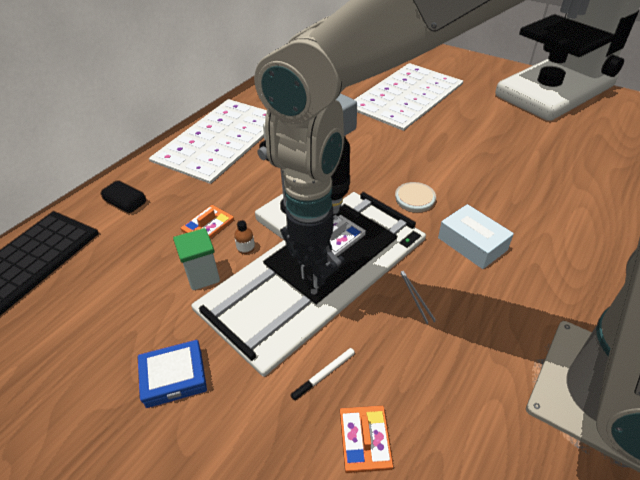

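step_arm:
  targets: "0.8 -1 0.5 -6 0 0 0; 0.8 0 0 -8 0 0 0; 0.8 0 0 -8 0 0 0; 0.8 0 0 -7 0 0 0; 0.8 0 0 -5 0 0 0; 0.8 0 0 -4 0 0 0; 0.8 0 0 -3 0 0 0; 0.8 0 0 0 0 0 0; 0.8 0 0 0 0 0 0"

```text
time_s: 32.9
ee_pos: [0.4971, 0.0684, 0.069]
eef_rot: [-90.0, 0.0, -10.7]
wrist_force: [-5.7, 1.4, -4.9]
gripper_width: 0.0223
```

```bash
python3 -c "
from h import *
here()
"
```

```text
t32.90 corner xy [ -99.1 -102.3]  z above deck 31.0  yaw-stand -0.02 tilt [-9.003e+01  5.000e-02]  F(stand) [-5.8  0.3 -4.9] w 0.0223 j6 101.1
```

step_arm:
  targets: "0.8 0 0 -2 0 0 0; 0.8 0 0 -2 0 0 0; 0.8 0 0 -1 0 0 0; 0.8 0 0 0 0 0 0; 0.8 0 0 0 0 0 0"

```text
time_s: 33.32
ee_pos: [0.4964, 0.0646, 0.069]
eef_rot: [-89.9, 0.1, -10.6]
wrist_force: [-4.3, 4.8, -5.6]
gripper_width: 0.0221
```

```bash
python3 -c "
from h import *
here()
"
```

```text
t33.32 corner xy [ -99.1 -106.1]  z above deck 31.0  yaw-stand 0.02 tilt [-8.986e+01  5.000e-02]  F(stand) [-5.1  3.9 -5.6] w 0.0221 j6 100.6
```

step_arm:
  targets: "0.8 0 0 -1.5 0 0 0; 0.8 0 0 -1.5 0 0 0; 0.8 0 0 0 0 0 0; 0.8 0 0 0 0 0 0"

```text
time_s: 33.65
ee_pos: [0.4964, 0.0646, 0.069]
eef_rot: [-89.4, 0.1, -10.6]
wrist_force: [-3.4, 12.2, -7.3]
gripper_width: 0.0224
```

```bash
python3 -c "
from h import *
here()
"
```

```text
t33.65 corner xy [ -99.1 -106.1]  z above deck 31.0  yaw-stand 0.10 tilt [-8.943e+01  6.000e-02]  F(stand) [-5.6 11.3 -7.3] w 0.0224 j6 100.2
```

step_arm:
  targets: "0.8 0 0 2.5 0 0 0; 0.8 0 0 0 0 0 0; 0.5 0 0 0 0 0 0; 0.3 0 0 0 0 0 0; 0 0 0 0 0 0 0; -0.2 0 0 0 0 0 0; -0.2 0 0 0 0 0 0; -0.2 0 0 0 0 0 0; -0.2 0 -10 0 0 0 0; -0.2 0 -20 0 0 0 0; -0.2 0 -25 0 0 0 0; -0.2 0 -15 0 0 0 0"

```text
time_s: 34.65
ee_pos: [0.4979, 0.063, 0.1407]
eef_rot: [-90.0, -0.2, -10.7]
wrist_force: [0.7, 0.5, 0.3]
gripper_width: 0.0512
```

step_arm:
  targets: "-0.2 -8 -10 0 0 0 0; -0.2 -16 -10 5 0 0 0; -0.2 -20 -10 10 0 0 0; -0.2 -20 -10 20 0 0 0; -0.2 -15 0 25 0 0 0; -0.2 -10 0 28 0 0 0; -0.2 -10 0 28 0 0 0; -0.2 0 0 28 0 0 0; -0.2 0 0 28 0 0 0; -0.2 0 0 20 0 0 0; -0.2 0 0 0 0 0 0; -0.2 0 0 0 0 0 0"

```text
time_s: 35.65
ee_pos: [0.4342, 0.2705, 0.1778]
eef_rot: [-90.1, 0.0, -10.6]
wrist_force: [0.1, -0.2, 0.2]
gripper_width: 0.0514
```

```bash
python3 -c "
from h import *
here()
s=read_camera('side');d=read_camera('top');cv2.imwrite('pics/s23.png',s['color']);cv2.imwrite('pics/t23.png',d['color'])
crop(s,270,180,400,278,6,'pics/s24.png')
"
```

```text
t35.65 corner xy [-198.4   84.8]  z above deck 139.8  yaw-stand 0.10 tilt [-9.005e+01  3.000e-02]  F(stand) [ 0.1 -0.1  0.2] w 0.0514 j6 125.3
```

View pics/s23.png

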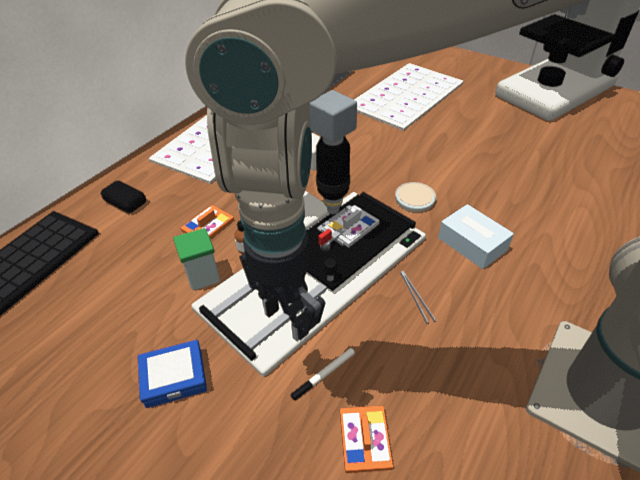

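View pics/t23.png

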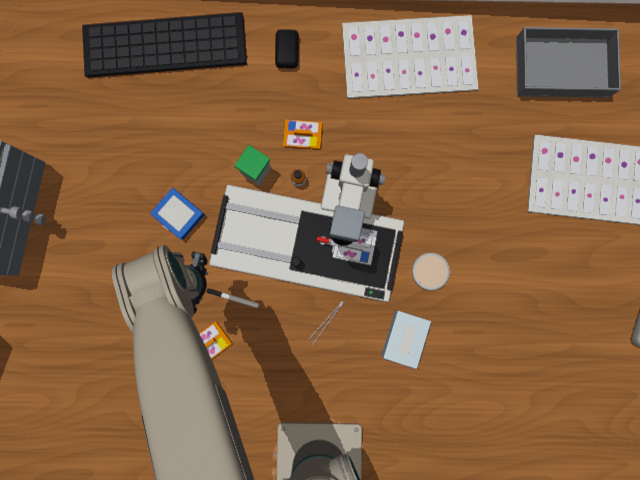

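View pics/s24.png

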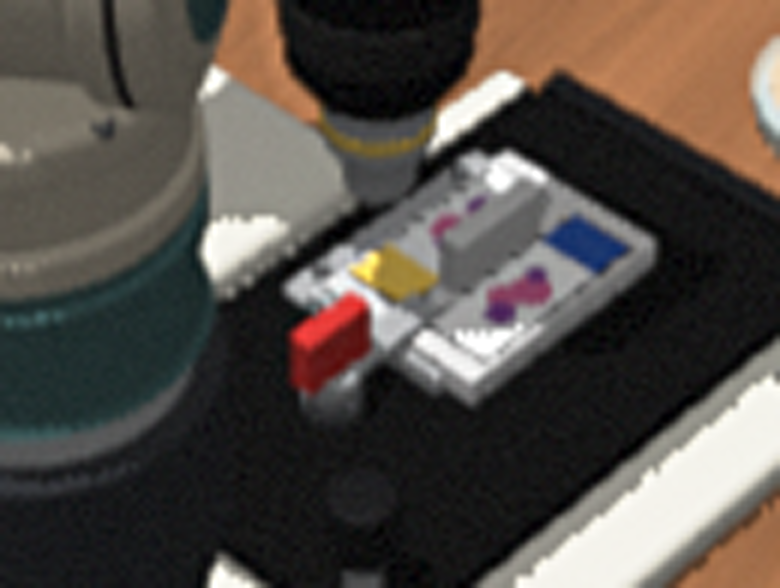

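```bash
python3 - <<'E'
from lines import *
from h import *
d=read_camera('top');s=read_camera('side')
t0=cv2.imread("pics/top0.png");s0=cv2.imread("pics/side0.png")
def red(c,img,u0,v0,r):
    h=cv2.cvtColor(img,cv2.COLOR_BGR2HSV);a=cv2.inRange(h,(0,150,60),(7,255,255))|cv2.inRange(h,(173,150,60),(180,255,255))
    b=np.zeros_like(a);b[v0-r:v0+r,u0-r:u0+r]=a[v0-r:v0+r,u0-r:u0+r];M=cv2.moments(b,True);p=(M["m10"]/M["m00"],M["m01"]/M["m00"]);return (S@plane(c,*p,.072)[:2]-CS)*1e3
print("fin top",red(d,t0,246,224,14),red(d,d["color"],322,240,12))
print("fin side",red(s,s0,250,291,14),red(s,s["color"],325,238,14))
def W(x,y,z,o=0): return np.r_[S.T@(CS+np.array([x,y-o])/1e3),(38+z)/1e3]
for n,img,o in(("0",s0,0),("now",s["color"],190)):
  for nm,a,b,z in [("near bot",(-70,-15,0),(-70,-94,0),.038),("right top",(-66,-96,12),(-8,-96,12),.05)]:
    p,q=proj(s,W(*a,o)),proj(s,W(*b,o));l,ang,r=line(s,edge_pts(img,p,q,3),z);print(n,nm,np.round((S@l-CS)*1e3+[0,o],2),round(float(ang)-79.34,2),r)
crop(d,290,200,410,290,6,'pics/t25.png')
E
```

```text
fin top [-34.4510526   32.62127101] [ -34.16212755 -157.95357719]
fin side [-37.01742017  34.6283225 ] [ -37.28876855 -153.49131416]
0 near bot [-70.66 -53.61] -0.13 0.102692164
0 right top [-29.87 -96.55] 90.0 0.05700998
now near bot [-69.83 -52.03] -0.21 0.18225369
now right top [-35.62 -95.82] 89.42 0.16192766
```

View pics/t25.png

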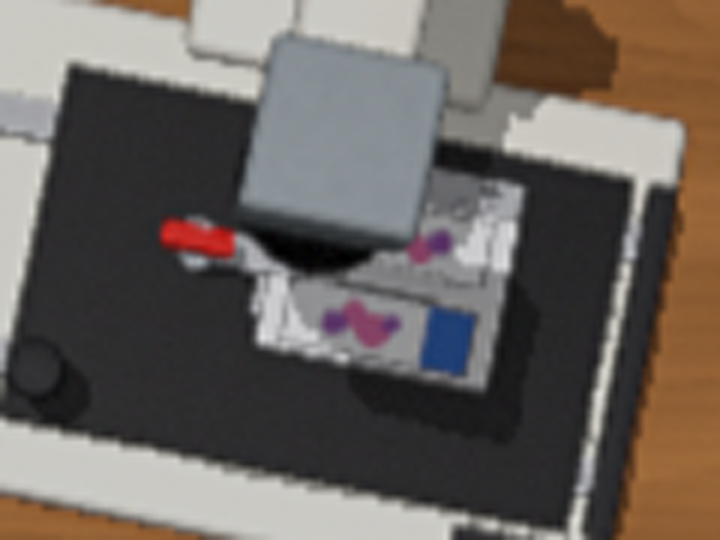

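```bash
python3 -c "
from cell import finish_job
print(finish_job())"
```

```text
the job is handed in; nothing more can be done
None
```

The job is done and handed in at about 36 s. I lifted the clip and turned it about 80° aside, raised the carrier level, and turned it half round. I seated it so the yellow slide lies along the long leg, brought the clip back down, and drove the carriage in by its knob. The arm is clear of everything.

**Seating:** I pushed the carrier against both bracket legs until it stopped moving while the force rose, to about 8 N in x and 13 N in y. In the last side view its edges lie within about 1 mm of where they were at the start, slightly further into the corner. Part of that difference may come from lighting.

**Clip:** It is back over the carrier. Measured from its lowered height, the gripper sat 2.9 mm higher at release, which fits the 3 mm reading when it rests on the carrier.

**Carriage:** It is against the inner stop. It stopped moving while the push rose to about 11 N. Travel was 190.0 mm by the gripper, and the clip fin moved 190.6 mm in the top view. The side view gave only about 188 mm for the fin, the one check that disagreed, probably because of calibration and partial shading.

**Other things on the bench:** The lens stand and the other items look unmoved in the final images. The largest wrist force I saw was about 17 N.

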